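# Back up a phone's edge and hold the display press at mid stroke

## Robot

A 6-joint arm with a two-finger parallel gripper is mounted at the origin on the work surface. World frame = base frame: x ahead of the robot, y to its left, z up, the work surface at z = 0. Lengths are in m, angles in rad, forces in N, time in s.
With the tool pointing down it reaches from about 0.225 to 0.875 m from the base axis. Payload 3.4 kg.
Tool frame: the origin (TCP) lies midway between the tips of the shut fingers; the grasp point (between the pads) lies behind it (manip.grip_point_offset is the z of the grasp point in the tool frame, in m); z points along the fingers, x is the direction in which the jaws open and shut, and the axes are right-handed (so a half turn about z gives the same grasp; the last joint's range is limited). The gripper opens to 85 mm and grips with 20 to 120 N. Pads are 22 mm wide; open, the fingers measure 114 mm over their backs; the gripper's body (76 mm by 85 mm) begins 54 mm behind the grasp point. The pads swing forward as they close: fully open they stand 13 mm farther back than shut.
Start: joints at [1.104, 0.276, 1.505, -0, 1.361, -0.121], TCP at [0.195, 0.541, 0.207] pointing down, gripper open.
Joint ranges: [-2.89, 2.89], [-0.75, 2.08], [0.22, 2.7], [-1.18, 4.32], [0.11, 2.71], [-2.7, 2.7]. Speed limits (rad/s): [2.57, 2.57, 3.14, 3.14, 3.14, 3.14].

## Interface

Orientations are given as a unit quaternion [w, x, y, z].
In Python, from rig import manip, eyes, recognise, regions_of, mark_of gives the robot as it stands.
- The arm moves only by the shell command python3 -m inch 'ROWS' [FORCE]. ROWS is JSON, a list of rows, each a list of 5 numbers: the gripper command: -1 is shut, 1 is fully open, values between are in proportion, then the shift along the tool's x, y, z in mm, then the turn about the tool's z in degrees. A call has 1 to 20 rows; each row shifts and turns the pose as measured when the row begins, along the tool's axes as they then stand; what a row does not reach is not made up. A row lasts 1/12 s, in which the tool goes at most 41.7 mm and 7.16 degrees, less where a joint would pass 70% of its speed; a pose out of reach is approached as far as the arm can. A call with a gripper value outside its range is refused whole. The fingers move at their own pace and stop on an object; FORCE is the grip in N (left out, the last holds). Time passes only in rows, so rows that do not move let the fingers close. It gives the time, the measured TCP pose, the force and the opening at its end, in the units of the state.
- manip.get_state(): the state, without advancing time (a new reading comes with each control period).
- eyes.get_image(name): name is "scene" or "top" or "wrist"; returns a dict with "frame" (400x640x3 uint8, red, green, blue), "K" (3x3 intrinsics, pixels), "rvec" (rotation vector, rad) and "tvec" (3), from world to camera coordinates, as OpenCV has them; the wrist camera has in their place "mount" (4x4, takes a point from camera to tool coordinates, whose origin is the TCP and whose axes are the tool frame's). Camera axes: x right, y down, z forward; pixel columns grow to the right and rows downward; lengths in m; the calibration is good to about 2 mm. A picture is of the moment at which its call begins: read the wrist's pose just before it. There is no depth.
- manip.sign_off(): hands the job in, once; it reports no verdict.
Trained networks look in a picture, given as the dict that the camera call returned (one of the last four; its "shot" number tells which), for a name from the list of things; names that differ only in an ending like _2 or _b are one class to them, and where a whole thing is asked for, a point or a joint stands for the part that bears it (a point fixed in the world has none). Each returns a list of dicts, best first, with "confidence" (0 to 1); they miss things now and then, are a little off and sometimes report something else, mostly with a low value. They report only what shows in the picture. A call takes as long as a camera call. They do not tell look-alikes from the thing itself.
- recognise(picture, target): "bbox" ([left, top, width, height] in pixels, round what is visible of it).
- regions_of(picture, target): "mask" (400x640 bool, what is visible of it) and "bbox" ([left, top, width, height] in pixels, round what is visible of it).
- mark_of(picture, target): "point" ([row, column] in pixels: a listed point, or the origin of a listed thing).
The state is a dict: "clock": time; "qpos": joint angles; "qd": joint speeds; "effort": joint torques, N m; "position": TCP position; "ee_rot": TCP orientation; "contact_force": force on the tool from outside, world axes, zero at the start; "moment": the same for the moment, N m; "width": finger opening in m.
Only numpy, scipy, OpenCV 4.12 (cv2) and the standard library are available. Lean on these libraries where they do the work, as an engineer would, in place of code of your own. Each camera call takes 0.05 s, during which the arm holds its last target.

## Task

Lay the orange-gripped steel straightedge flat on the display press, flush against the free long edge of the phone clamped there and roughly centred along it, so the new display cannot creep sideways. Then push the press's sprung yellow knob down 15 mm, to the middle of the spindle's green band and never on into its stop, and finish while still holding it down there, with the straightedge still flush. Leave everything else on the bench where it is.

Things in the scene. Friction and masses are not known exactly. Their poses are not given: they have to be found in the camera images.
- straightedge_mid (a point): Straightedge: steel bar 160 mm long, 20 wide, 10 high, lying flat, an orange grip block 20 mm wide (across the bar), 32 long, 40 high on its middle; 50 mm high in all, about 0.3 kg, the same either way round. Point: its centre, 25 mm above its underside. x: across the bar, y: along it, z: up. Starts on the bench left or right of the press.
- phone_edge (a point): The free long edge of the phone in the press: middle of that edge, at its foot, level with the top of the press's base. x: level, square to the edge, into the phone; y: along the edge towards the press's post; z: up. The phone (grey frame, black screen, 150 x 72 mm, 9 mm high) is fixed on the base, which leaves a clear flat strip 59 mm wide before this edge.
- press: Display press, fixed to the bench, turned differently each time. Aluminium base 170 (x) x 250 (y) mm, its top 12 mm above the bench; origin at the centre of its underside, axes as the phone edge's. A grey post and head at the phone's +y end: 36 mm wide in x about x = 10 mm, from y = 35 to 111 mm, up to 70 mm above the bench.
- plunger_top (a point): Centre of the flat top of the press's yellow round knob (32 mm across, 12 mm thick); it moves with the knob. Released it stands 96 mm above the base top, 108 mm above the bench, over the point 36 mm in x and 55 mm in y from the phone-edge point. z: up. The knob is pushed straight down.
- plunger (a joint): How far the knob is pushed down, m: 0 released, 0.024 at its stop. A spring returns it: about 3 N to start it, 0.4 N more per mm, about 9 N at 15 mm. The spindle shown between head and knob is, from the head up, 12 mm white, 6 mm green, the rest red; at 15 mm the head's top is at the middle of the green.
- spare_phone_mid (a point): Spare phone, dark blue frame and black screen, 146 x 70 x 9 mm, lying flat on the other side of the press from the straightedge. Point at its centre. Not needed for the job; to be left where it is.
- screwdriver: Screwdriver 160 mm long lying on the right. It lies along its x axis. Not needed for the job; to be left where it is.
- flux_jar: Small jar with green lid, 50 mm across, 50 mm high. Origin at the centre of its underside. Not needed for the job; to be left where it is.
- spool: Metal solder spool, standing, 54 mm across, 40 mm high. Origin at the centre of its underside. Not needed for the job; to be left where it is.
- alcohol: Bottle with blue cap, 52 mm across, 90 mm high. Origin at the centre of its underside. Not needed for the job; to be left where it is.
- parts_tray: Grey divided parts tray 90 x 130 x 25 mm. Origin at the centre of its underside. Not needed for the job; to be left where it is.
- multimeter: Yellow hand multimeter 150 x 75 x 35 mm lying flat on the left. Origin at the centre of its underside. Not needed for the job; to be left where it is.
Mind the look-alikes: they are no part of the job. Several things look just like the part that bears straightedge_mid: the one meant starts farthest from the robot's base.

How it is judged:
By the outcome, as a careful person would: the job done as asked, in the order asked, and still so for the second after the job is handed in, while the arm keeps its last pose, push and grip.
It also fails if it takes over 58 s, if anything falls off the work surface, if the arm or the gripper's body presses on something with over 40 N, if the wrist force passes 120 N, or if a joint passes its speed limit or range.

## Working session

There is one attempt and no reset: what is moved stays moved. The work goes in short steps, Python scripts to look and compute and a shell command to move; the robot and the scene stay as the last step left them, time stands still between calls to the robot, and variables do not carry over. Pictures are saved under pics/ and viewed, and the job is handed in when it is done.

```bash
ls; mkdir -p pics; cat > h.py <<'E'
import numpy as np, cv2
from rig import manip, eyes, recognise, regions_of, mark_of
from scipy.spatial.transform import Rotation as R
def Tool(st):
    w,x,y,z=st["ee_rot"]; T=np.eye(4); T[:3,:3]=R.from_quat([x,y,z,w]).as_matrix(); T[:3,3]=st["position"]; return T
def shot(name):
    st=manip.get_state(); im=eyes.get_image(name)
    if name=="wrist":
        T=Tool(st)@np.array(im["mount"])   # cam->world
    else:
        M=np.eye(4); M[:3,:3]=cv2.Rodrigues(np.array(im["rvec"],float))[0]; M[:3,3]=np.ravel(im["tvec"]); T=np.linalg.inv(M)
    return im,T
def ray(im,T,uv,z):
    K=np.array(im["K"]); d=T[:3,:3]@np.linalg.solve(K,[uv[0],uv[1],1.]); o=T[:3,3]
    return o+d*(z-o[2])/d[2]
def proj(im,T,p):
    K=np.array(im["K"]); p=np.atleast_2d(p); c=(p-T[:3,3])@T[:3,:3]; q=c@K.T; return q[:,:2]/q[:,2:]
def save(im,n,crop=None,s=1):
    f=im["frame"]
    if crop: a,b,c,d=crop; f=f[b:d,a:c]
    if s!=1: f=cv2.resize(f,None,fx=s,fy=s,interpolation=cv2.INTER_CUBIC)
    cv2.imwrite("pics/"+n,f[:,:,::-1])
E
python3 - <<'E'
from h import *
st=manip.get_state();print(st);print(manip.grip_point_offset)
for n in("top","scene","wrist"):
    im,T=shot(n);save(im,n+"0.png");print(n,T.round(3).tolist(),np.array(im["K"]).round(1).tolist())
    if n!="wrist":
        for t in ("straightedge_mid","phone_edge","plunger_top","press","spare_phone_mid"):
            print(t,[(np.round(m["point"]).tolist(),round(m["confidence"],2)) for m in mark_of(im,t)])
E
```

```text
pics
{'clock': 0.0, 'qpos': array([ 1.10398091e+00,  2.76560625e-01,  1.50612908e+00,  2.97449214e-06,
        1.36072938e+00, -1.21033280e-01]), 'qd': array([ 0.00117325, -0.00082242,  0.00046816,  0.00147782, -0.00058321,
       -0.00076055]), 'effort': array([ 1.84545454e-03, -4.16786849e+01, -2.45806271e+01, -1.42323420e-04,
        1.05917954e-02,  3.18451885e-05]), 'position': array([0.19464315, 0.54043215, 0.20596099]), 'ee_rot': array([ 4.29689222e-04,  8.18209048e-01,  5.74920099e-01, -8.05814726e-04]), 'contact_force': array([-0.01935586,  0.10819641,  0.31578736]), 'moment': array([ 0.01642082,  0.00915956, -0.01612893]), 'width': 0.08544808074215827}
-0.0187
top [[0.019, -0.99, 0.138, 0.271], [-1.0, -0.02, -0.009, 0.033], [0.012, -0.137, -0.99, 1.403], [0.0, 0.0, 0.0, 1.0]] [[479.1, 0.0, 325.3], [0.0, 479.1, 199.8], [0.0, 0.0, 1.0]]
straightedge_mid [([164.0, 242.0], 0.95), ([301.0, 217.0], 0.74)]
phone_edge [([182.0, 320.0], 0.98)]
plunger_top [([156.0, 308.0], 0.44)]
press [([174.0, 329.0], 0.81)]
spare_phone_mid [([170.0, 429.0], 0.6)]
scene [[-0.787, 0.425, -0.447, 0.963], [0.617, 0.534, -0.579, 0.648], [-0.007, -0.731, -0.682, 0.84], [0.0, 0.0, 0.0, 1.0]] [[378.8, 0.0, 323.5], [0.0, 378.8, 200.3], [0.0, 0.0, 1.0]]
straightedge_mid [([288.0, 362.0], 0.92), ([228.0, 472.0], 0.77)]
phone_edge [([230.0, 310.0], 0.86), ([332.0, 308.0], 0.57)]
plunger_top [([225.0, 307.0], 0.46)]
press [([237.0, 306.0], 0.72)]
spare_phone_mid [([185.0, 251.0], 0.85), ([291.0, 358.0], 0.63)]
wrist [[0.338, 0.895, 0.29, 0.122], [0.941, -0.322, -0.105, 0.568], [-0.001, 0.309, -0.951, 0.374], [0.0, 0.0, 0.0, 1.0]] [[353.8, 0.0, 325.1], [0.0, 353.8, 197.6], [0.0, 0.0, 1.0]]
```

View pics/top0.png

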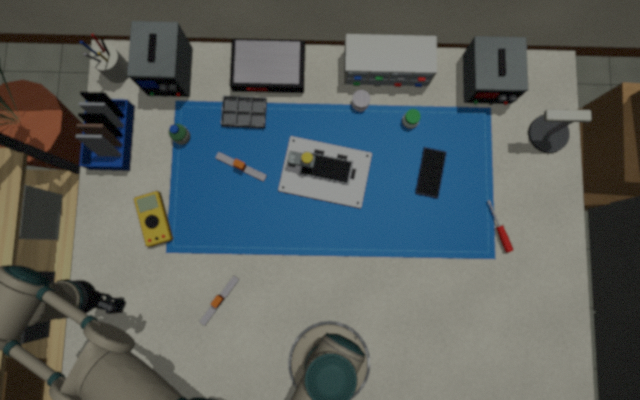

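View pics/scene0.png

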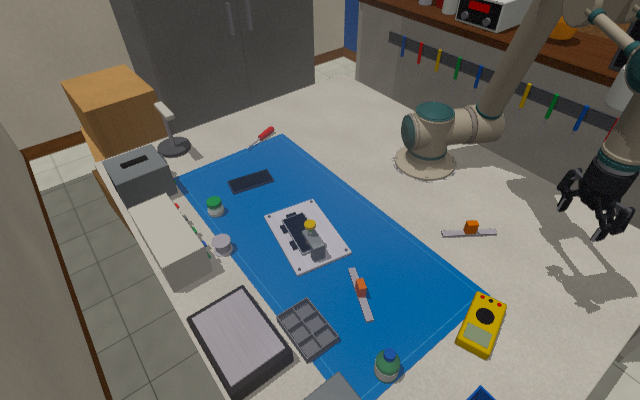

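View pics/wrist0.png

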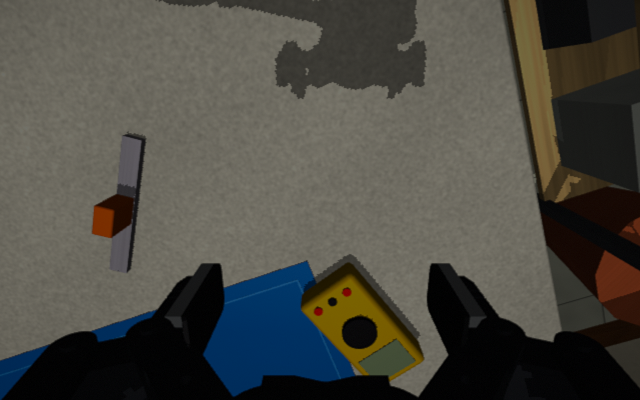

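Candidates for the straightedge in the top view: (col 242, row 166) on the mat and (col 218, row 300) on the bench near the robot. The base is at about (330, 370), so the one on the mat is farther away and is the one meant. I'll check it in a crop and measure.

```bash
python3 - <<'E'
from h import *
im,T=shot("top");save(im,"topcrop.png",(200,120,400,225),4)
for m in regions_of(im,"straightedge_mid"):
    ys,xs=np.nonzero(m["mask"]);print(m["bbox"],m["confidence"],len(xs))
    r=cv2.minAreaRect(np.c_[xs,ys].astype(np.float32));print(r)
for uv in((242,164),(217,301)):
    p=ray(im,T,uv,.025);print(uv,p.round(3),np.hypot(*p[:2]))
for m in mark_of(im,"straightedge_mid"): 
    v=m["point"];print(ray(im,T,(v[1],v[0]),.025).round(4))
for t,z in(("phone_edge",.012),("plunger_top",.108),("press",0),("spare_phone_mid",.005)):
    for m in mark_of(im,t)[:1]: v=m["point"];print(t,ray(im,T,(v[1],v[0]),z).round(4))
im,T=shot("scene")
for t,z in(("straightedge_mid",.025),("phone_edge",.012),("plunger_top",.108),("press",0)):
    for m in mark_of(im,t)[:1]: v=m["point"];print(t,ray(im,T,(v[1],v[0]),z).round(4))
save(im,"scenecrop.png",(240,180,400,340),4)
E
```

```text
[277.1, 137.2, 94.7, 72.9] 0.66 4846
((324.8761291503906, 171.65554809570312), (85.63996887207031, 57.8936767578125), 11.976131439208984)
[200.4, 277.5, 40.6, 45.9] 0.65 432
((218.1010284423828, 299.5059814453125), (9.374574661254883, 57.42731475830078), 35.39479446411133)
[216.0, 152.4, 49.8, 28.3] 0.62 368
((240.73593139648438, 164.9638214111328), (52.28279495239258, 8.93347454071045), 23.749494552612305)
(242, 164) [0.564 0.266 0.025] 0.6231890681999673
(217, 301) [0.169 0.319 0.025] 0.36135695761730474
[0.1672 0.3109 0.025 ]
[0.5638 0.2696 0.025 ]
phone_edge [0.5086 0.0332 0.012 ]
plunger_top [0.5743 0.0727 0.108 ]
press [0.5503 0.0158 0.    ]
spare_phone_mid [ 0.5616 -0.2879  0.005 ]
straightedge_mid [0.5617 0.2635 0.025 ]
phone_edge [0.5229 0.0293 0.012 ]
plunger_top [0.5712 0.078  0.108 ]
press [0.5429 0.0254 0.    ]
```

View pics/topcrop.png

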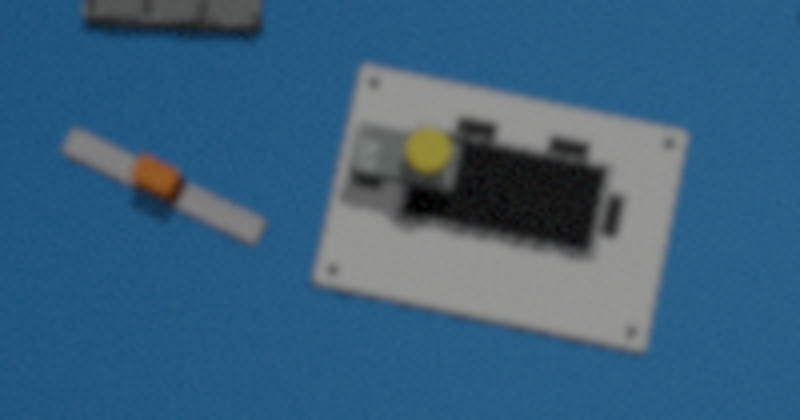

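View pics/scenecrop.png

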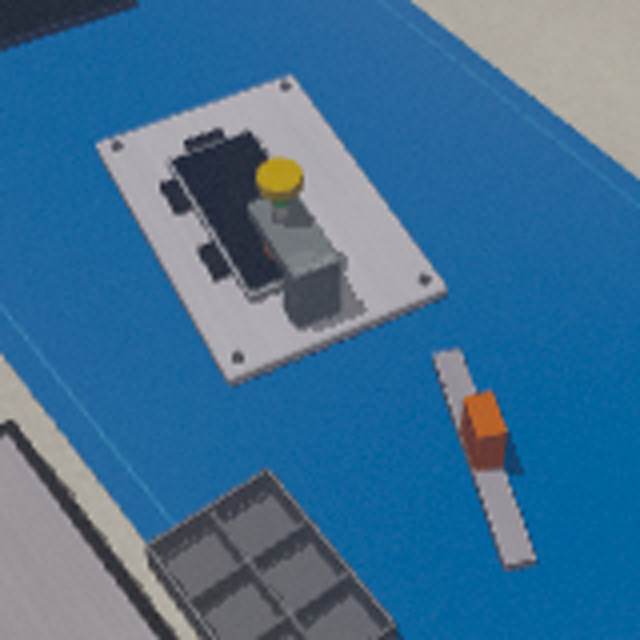

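The crops confirm it. The straightedge on the mat, left of the press, is the farthest at 0.62 m (the look-alike is at 0.36 m). The phone's free long edge faces the robot. I'll move above the bar for a close wrist view.

```bash
python3 -m inch '[[1,-10.4,30,0,0],[1,-10.4,30,0,0],[1,-10.4,30,0,0],[1,-10.4,30,0,0],[1,-10.4,30,0,0],[1,-10.4,30,0,0],[1,-10.4,30,0,0],[1,-10.4,30,0,0],[1,-10.4,30,0,0],[1,-10.4,30,0,0],[1,-10.4,30,0,0],[1,-10.4,30,0,0],[1,-10.4,30,0,0],[1,-10.4,30,0,0],[1,0,0,0,0]]'
python3 - <<'E'
from h import *
im,T=shot("wrist");save(im,"w1.png");np.savez("w1.npz",f=im["frame"],T=T,K=im["K"])
print(Tool(manip.get_state()).round(4).tolist())
for t,z in(("straightedge_mid",.025),("phone_edge",.012),("plunger_top",.108)):
    for m in mark_of(im,t)[:2]: v=m["point"];print(t,v,m["confidence"],ray(im,T,(v[1],v[0]),z).round(4))
E
```

```text
clock: 2.5
position: [0.5569, 0.2521, 0.2057]
ee_rot: [-0.001, 0.816, 0.578, 0.003]
contact_force: [0.3, -0.7, 0.4]
width: 0.0856
[[0.3314, 0.9435, 0.0006, 0.5545], [0.9435, -0.3314, 0.0054, 0.2537], [0.0053, -0.0012, -1.0, 0.2056], [0.0, 0.0, 0.0, 1.0]]
straightedge_mid [161.3, 346.6] 0.69 [0.5624 0.2741 0.025 ]
straightedge_mid [215.0, 124.2] 0.42 [0.5393 0.0359 0.025 ]
phone_edge [198.6, 115.4] 0.95 [0.5216 0.0273 0.012 ]
plunger_top [270.4, 123.8] 0.87 [0.5701 0.0684 0.108 ]
```

View pics/w1.png

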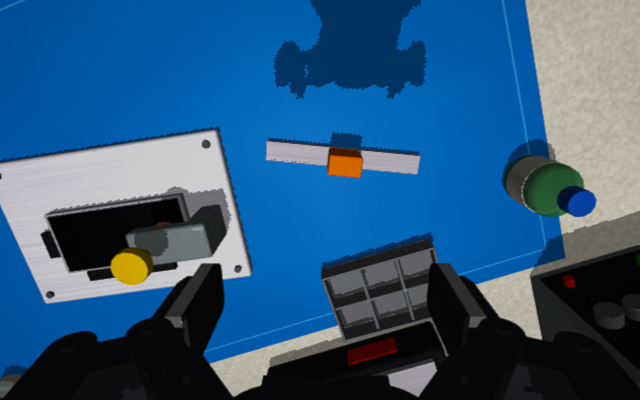

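The wrist view shows the bar at about (343,158) with its grip at (345,163), and the press at left with the phone edge near (115,199). I'll fit the bar and the press precisely.

```bash
python3 - <<'E'
import numpy as np,cv2
d=np.load("w1.npz");f=d["f"]
cv2.imwrite("pics/c1.png",cv2.resize(f[125:195,255:435],None,fx=4.4,fy=4.4,interpolation=cv2.INTER_CUBIC)[:,:,::-1])
cv2.imwrite("pics/c2.png",cv2.resize(f[120:310,0:260],None,fx=3,fy=3,interpolation=cv2.INTER_CUBIC)[:,:,::-1])
E
```

```text
(no output)
```

View pics/c1.png

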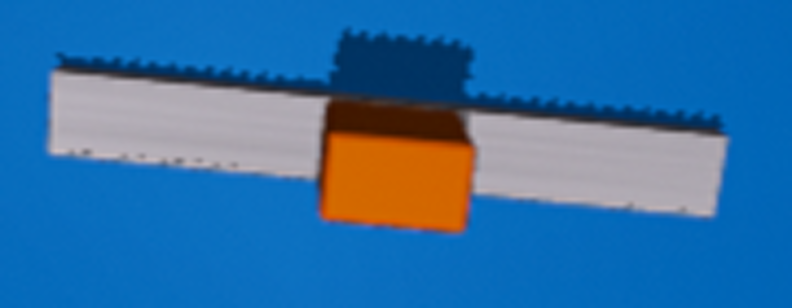

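View pics/c2.png

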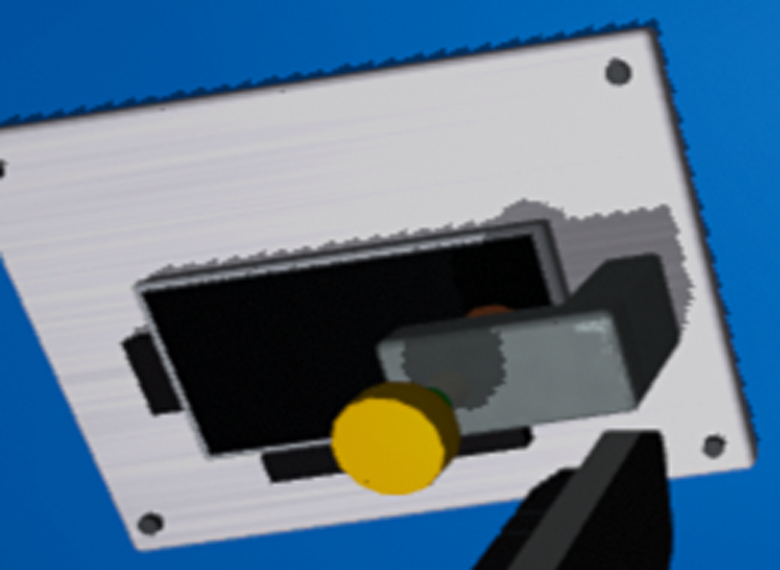

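```bash
python3 - <<'E'
from h import *
d=np.load("w1.npz");im={"K":d["K"]};T=d["T"]
def P(l,s,o,z): return np.array([ray(im,T,(a/s+o[0],b/s+o[1]),z)[:2] for a,b in l])
b=P([(50,70),(727,135),(716,216),(48,153)],4.4,(255,125),.010);print("bar",b.round(4).tolist(),b.mean(0).round(4))
g=P([(328,131),(473,143),(465,233),(321,221)],4.4,(255,125),.050);print("grip",g.round(4).tolist(),g.mean(0).round(4))
for i in range(4): print(np.linalg.norm(b[i]-b[i-3]),np.linalg.norm(g[i]-g[i-3]))
h=lambda a,b:np.degrees(np.arctan2(*(b-a)[::-1]))
print("head",h(b[1],b[0]),h(b[2],b[3]),h(g[1],g[0]))
p=P([(655,30),(755,467),(137,550)],3,(0,120),.012);print("press",p.round(4).tolist(),np.linalg.norm(p[0]-p[1]),np.linalg.norm(p[1]-p[2]),h(p[0],p[1]),h(p[2],p[1]),((p[0]+p[2])/2).round(4))
q=P([(135,287),(548,222)],3,(0,120),.021);print("phone",q.round(4).tolist(),np.linalg.norm(q[0]-q[1]),h(q[0],q[1]),q.mean(0).round(4))
k=P([(388,438)],3,(0,120),.108);print("knob",k)
st=manip.get_state();A=Tool(st);print(A[:3,3],h(np.zeros(2),A[:2,0]))
D=np.r_[b.mean(0),0]-A[:3,3];print("to bar in tool", (A[:3,:3].T@D*1000).round(1))
E
```

```text
bar [[0.5182, 0.203], [0.5856, 0.3481], [0.6039, 0.3407], [0.5363, 0.1951]] [0.561  0.2717]
grip [[0.5457, 0.2614], [0.5582, 0.2894], [0.5763, 0.2819], [0.5636, 0.2536]] [0.5609 0.2716]
0.15997432945907136 0.030667054715436886
0.019749199526698364 0.019618383860684215
0.16046572440646056 0.03102240094626803
0.019717110774416652 0.019537769061596145
head -114.89638587447939 -114.90192735346673 -114.17762810942388
press [[0.4918, 0.1619], [0.6567, 0.1282], [0.6096, -0.1165]] 0.16834182125935193 0.2491752489971174 -11.537485096989995 79.10649346223805 [0.5507 0.0227]
phone [[0.5127, -0.0464], [0.5395, 0.1021]] 0.15081015856843571 79.78208419543961 [0.5261 0.0278]
knob [[0.56798801 0.07480286]]
[0.5509755  0.25649604 0.20599659] 70.88004116484203
to bar in tool [ 16.4   5.2 206.1]
```

```bash
python3 -m inch '[[1,0,0,0,3],[1,0,0,0,2.8],[1,0,0,0,0],[1,0,0,0,0],[1,0,0,0,0]]'
python3 - <<'E'
from h import *
for i in range(3):
    A=Tool(manip.get_state());print(A[:3,3].round(4));im,T=shot("wrist")
save(im,"c3.png",(240,110,420,230),4.4);save(im,"c4.png",(0,100,250,310),3);np.savez("w2.npz",T=T,K=im["K"],A=A)
E
```

```text
clock: 3.12
position: [0.5453, 0.2615, 0.2069]
ee_rot: [-0.004, 0.841, 0.54, 0.001]
contact_force: [-0.5, 1.1, -0.3]
width: 0.0852
[0.5453 0.2615 0.2069]
[0.5452 0.2616 0.2069]
[0.5455 0.2613 0.2069]
```

View pics/c3.png

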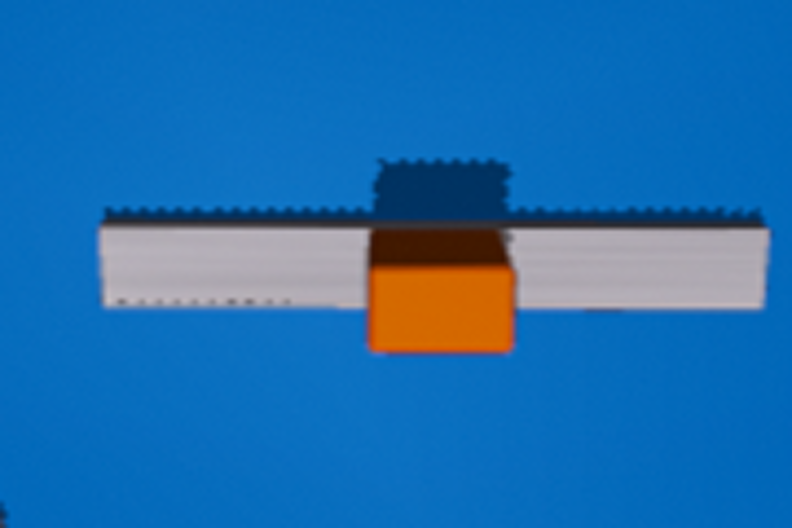

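View pics/c4.png

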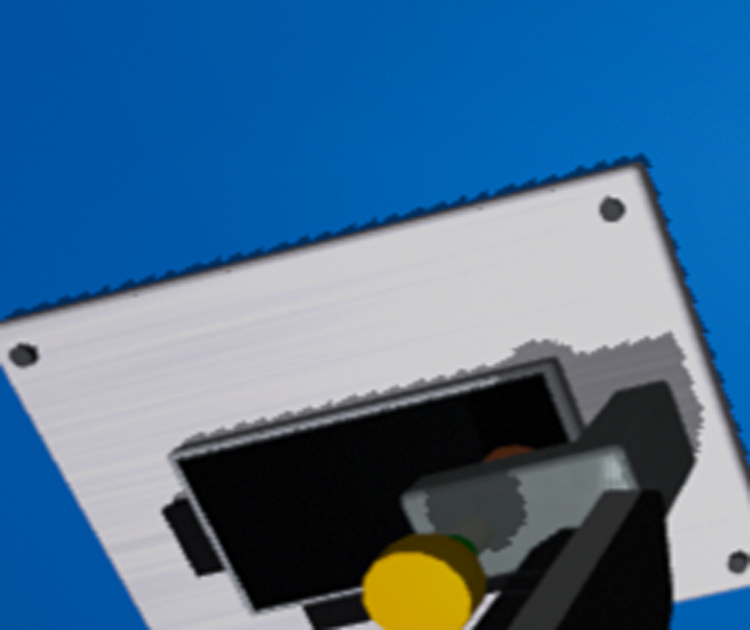

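```bash
cat > m2.py <<'E'
from h import *
d=np.load("w2.npz");im={"K":d["K"]};T=d["T"];A=d["A"]
def P(l,s,o,z): return np.array([ray(im,T,(a/s+o[0],b/s+o[1]),z)[:2] for a,b in l])
h=lambda a,b:np.degrees(np.arctan2(*(b-a)[::-1]))
b=P([(98,227),(769,228),(765,309),(104,307)],4.4,(240,110),.010);print("bar",b.mean(0).round(4),h(b[0],b[1]),h(b[3],b[2]),np.linalg.norm(b[0]-b[1]))
g=P([(370,267),(514,266),(513,353),(368,352)],4.4,(240,110),.050);print("grip",g.mean(0).round(4),h(g[0],g[1]))
p=P([(2,322),(642,162)],3,(0,100),.012);print("press",p.round(4).tolist(),np.linalg.norm(p[0]-p[1]),h(p[0],p[1]))
q=P([(175,455),(553,362)],3,(0,100),.021);print("phone",q.round(4).tolist(),np.linalg.norm(q[0]-q[1]),h(q[0],q[1]),q.mean(0).round(4))
print("knob",P([(418,590)],3,(0,100),.108))
print("tool heading",h(np.zeros(2),A[:2,0]))
D=np.r_[b.mean(0),0]-A[:3,3];print("to bar in tool", (A[:3,:3].T@D*1000).round(1))
E
python3 m2.py
```

```text
bar [0.5614 0.2717] 65.2580698634184 65.14872233818379 0.15998414324692423
grip [0.5611 0.2716] 65.744113546233
press [[0.4453, -0.0764], [0.4906, 0.1619]] 0.24257532925603337 79.2256501752215
phone [[0.5133, -0.0444], [0.5397, 0.1002]] 0.14696453324012568 79.65834436049009 [0.5265 0.0279]
knob [[0.5683765  0.07512546]]
tool heading 65.38260541681746
to bar in tool [ 14.8  11.3 206.9]
```

```bash
python3 -m inch '[[1,5,4,20,0],[1,5,4,25,0],[1,4.8,3.3,25,0],[1,0,0,25,0],[1,0,0,20,0],[1,0,0,15,0],[1,0,0,5,0],[1,0,0,0,0],[1,0,0,0,0]]'
python3 - <<'E'
from h import *
A=Tool(manip.get_state());D=np.array([.5613,.2717,.029])-A[:3,3];print(A[:3,3],(A[:3,:3].T@D*1000).round(1),np.degrees(np.arctan2(A[1,0],A[0,0])))
E
```

```text
clock: 4.02
position: [0.5656, 0.2727, 0.0696]
ee_rot: [-0.003, 0.841, 0.542, 0.005]
contact_force: [-0.8, -0.2, 0.5]
width: 0.0856
[0.56564976 0.27270724 0.06957573] [-3.2 -3.5 40.5] 65.57492614815808
```

```bash
python3 -m inch '[[1,-2,-2,10,0],[1,-1,-1,12,0],[1,0,0,11,0],[1,0,0,6,0],[1,0,0,0,0],[1,0,0,0,0],[1,0,0,0,0]]'
python3 - <<'E'
from h import *
A=Tool(manip.get_state());D=np.array([.5613,.2717,.029])-A[:3,3];print(A[:3,3],(A[:3,:3].T@D*1000).round(1),np.degrees(np.arctan2(A[1,0],A[0,0])))
im,T=shot("wrist");save(im,"w3.png")
E
```

```text
clock: 4.6
position: [0.5654, 0.2728, 0.033]
ee_rot: [-0.002, 0.841, 0.542, 0.01]
contact_force: [0.9, -0.6, 0.3]
width: 0.0855
[0.56542468 0.27278782 0.03301706] [-2.8 -3.3  3.9] 65.60169978133257
```

View pics/w3.png

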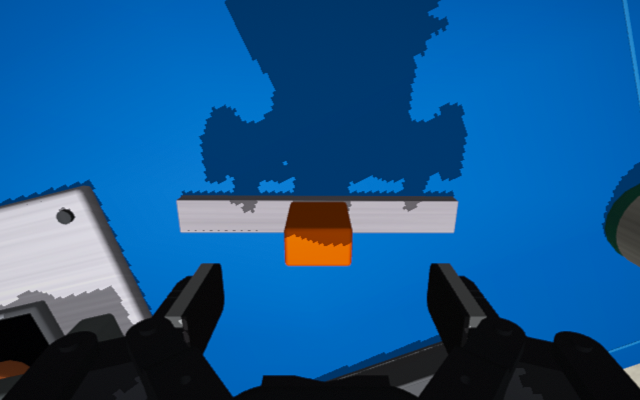

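```bash
python3 - <<'E'
from h import *
im,T=shot("wrist");A=Tool(manip.get_state());M=np.array(im["mount"]);print(M.round(4).tolist())
C=np.linalg.inv(M);I={"K":im["K"]}
for p in([0,0,0],[0,0,-.0187],[-.0427,0,-.013],[-.0427,-.011,-.013],[-.0427,.011,-.013],[-.0427,.011,-.03]):print(p,proj(I,M,p).round(0))
for p in([.5613,.2717,.05],[.5613,.2717,.01]):print(p,proj(I,T,p).round(0))
E
```

```text
[[1.0, 0.0007, -0.0006, 0.0007], [-0.0005, 0.9512, 0.3086, -0.0773], [0.0008, -0.3086, 0.9512, -0.1676], [0.0, 0.0, 0.0, 1.0]]
[0, 0, 0] [[324. 240.]]
[0, 0, -0.0187] [[324. 257.]]
[-0.0427, 0, -0.013] [[235. 251.]]
[-0.0427, -0.011, -0.013] [[234. 230.]]
[-0.0427, 0.011, -0.013] [[237. 271.]]
[-0.0427, 0.011, -0.03] [[228. 290.]]
[0.5613, 0.2717, 0.05] [[318. 248.]]
[0.5613, 0.2717, 0.01] [[318. 217.]]
```

```bash
python3 -m inch '[[0.1,0,0,0,0],[0.1,0,0,0,0],[0.1,0,0,0,0],[0.1,0,0,0,0],[0.1,0,0,0,0],[0.1,0,0,0,0]]' 40
python3 - <<'E'
from h import *
im,T=shot("wrist");save(im,"w4.png",(160,150,480,350),2.4)
im,T=shot("scene");save(im,"s4.png",(300,210,440,340),5)
A=Tool(manip.get_state());D=np.array([.5613,.2717,.029])-A[:3,3];print(A[:3,3],(A[:3,:3].T@D*1000).round(1))
E
```

```text
clock: 5.2
position: [0.5669, 0.2733, 0.0351]
ee_rot: [-0.001, 0.841, 0.542, 0.012]
contact_force: [-0.0, -0.2, 0.2]
width: 0.0468
[0.5668787  0.27331621 0.03500478] [-3.9 -4.5  5.9]
```

View pics/w4.png

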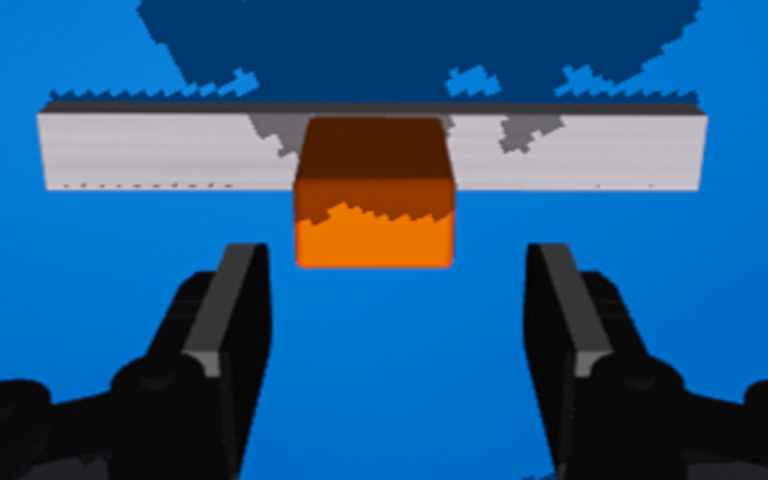

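View pics/s4.png

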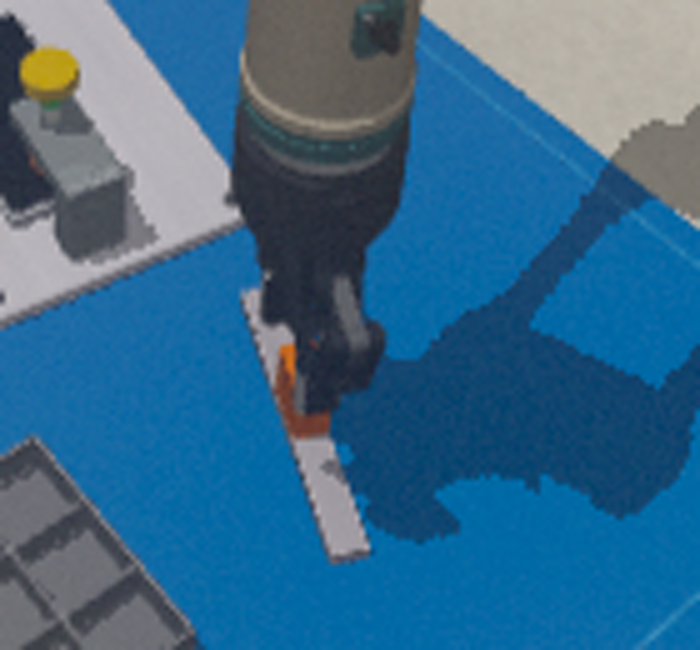

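```bash
python3 - <<'E'
from h import *
im,T=shot("scene");A=Tool(manip.get_state());f=cv2.resize(im["frame"][210:340,300:440],None,fx=5,fy=5,interpolation=cv2.INTER_CUBIC).copy()
def dot(p,c):
    u=(proj(im,T,p)[0]-[300,210])*5;cv2.circle(f,tuple(int(x) for x in u),4,c,-1);return u.round(0)
for z in(-.03,-.02,-.01,0):
  for s in(-.023,.023): print(z,s,dot((A@np.array([s,-.011,z,1]))[:3],(255,0,255)))
h=np.radians(65.3);ax=np.array([np.cos(h),np.sin(h)]);ay=np.array([ax[1],-ax[0]])
for z in(.01,.05):
  for i in(-16,16):
    for j in(-10,10): dot(np.r_[np.array([.5613,.2717])+ax*i/1e3+ay*j/1e3,z],(0,255,0))
cv2.imwrite("pics/s5.png",f[:,:,::-1])
E
```

```text
-0.03 -0.023 [302. 316.]
-0.03 0.023 [331. 391.]
-0.02 -0.023 [300. 328.]
-0.02 0.023 [330. 403.]
-0.01 -0.023 [299. 340.]
-0.01 0.023 [328. 415.]
0 -0.023 [298. 352.]
0 0.023 [327. 427.]
```

View pics/s5.png

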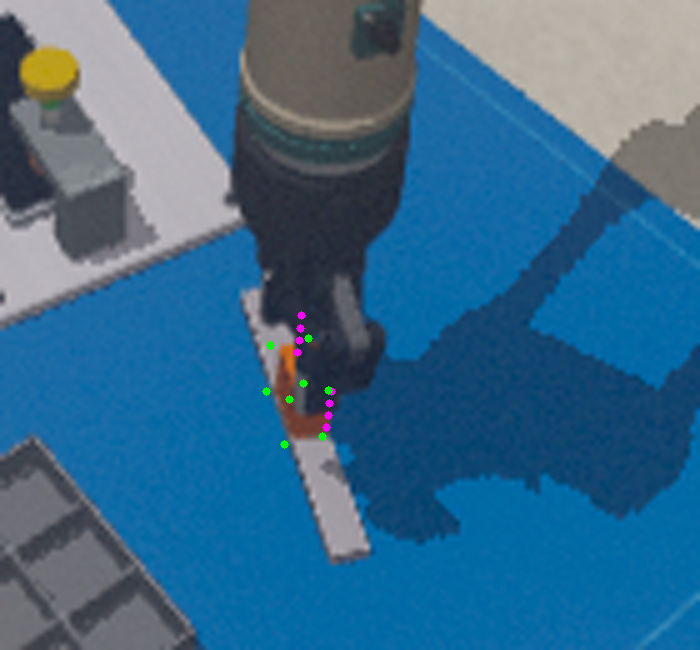

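```bash
python3 -m inch '[[0.1,-4,-5,8,0],[0.1,-3,-3,8,0],[0.1,0,0,3,0],[0.1,0,0,0,0]]'
python3 - <<'E'
from h import *
im,T=shot("wrist");save(im,"w6.png",(160,150,480,350),2.4)
A=Tool(manip.get_state());D=np.array([.5613,.2717,.021])-A[:3,3];print(A[:3,3],(A[:3,:3].T@D*1000).round(1),manip.get_state()["contact_force"])
E
```

```text
clock: 5.68
position: [0.5554, 0.27, 0.0135]
ee_rot: [-0.001, 0.841, 0.542, 0.011]
contact_force: [-0.6, -0.5, 0.2]
width: 0.0471
[0.55522411 0.26999596 0.01362416] [ 4.2  4.9 -7.2] [0.02942403 0.8780871  0.24390446]
```

View pics/w6.png

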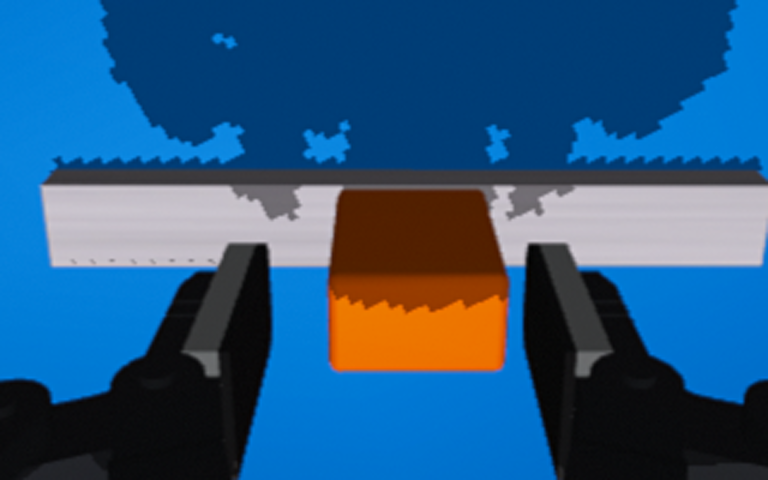

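```bash
python3 -m inch '[[0.1,3,3,0,0],[0.1,1,1,0,0],[0.1,0,0,0,0],[0.1,0,0,0,0]]'
python3 - <<'E'
from h import *
A=Tool(manip.get_state());D=np.array([.5613,.2717,.016])-A[:3,3];print(A[:3,3],(A[:3,:3].T@D*1000).round(1),manip.get_state()["contact_force"])
E
```

```text
clock: 6.07
position: [0.5618, 0.2724, 0.0137]
ee_rot: [-0.001, 0.84, 0.542, 0.012]
contact_force: [-0.6, 0.2, 0.0]
width: 0.0464
[0.5617767  0.27244633 0.01368962] [-0.8 -0.1 -2.3] [-0.58310569  0.24157626  0.00367511]
```

```bash
python3 -m inch '[[-0.3,0,0,0,0],[-0.5,0,0,0,0],[-0.7,0,0,0,0],[-1,0,0,0,0],[-1,0,0,0,0],[-1,0,0,0,0]]' 50
python3 - <<'E'
from h import *
im,T=shot("wrist");save(im,"w7.png",(160,150,480,350),2.4)
A=Tool(manip.get_state());print(A[:3,3],manip.get_state()["contact_force"],manip.get_state()["width"])
E
```

```text
clock: 6.57
position: [0.5625, 0.2726, 0.0143]
ee_rot: [-0.001, 0.84, 0.542, 0.012]
contact_force: [0.5, 0.4, -0.6]
width: 0.0302
[0.56248282 0.27253817 0.01431618] [-0.5647441  -0.25876554  0.02807807] 0.030729098277188952
```

View pics/w7.png

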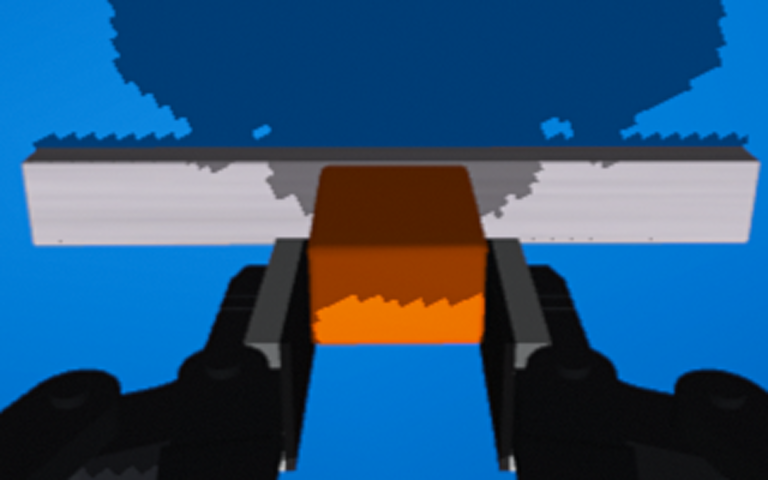

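The fingers stopped at 31 mm on the block, but it looks like a shallow grip, so I'll test-lift.

```bash
python3 -m inch '[[-1,0,0,-5,0],[-1,0,0,-6,0],[-1,0,0,-6,0],[-1,0,0,0,0],[-1,0,0,0,0]]' 80
python3 - <<'E'
from h import *
im,T=shot("wrist");save(im,"w8.png",(160,150,480,350),2.4)
A=Tool(manip.get_state());print(A[:3,3],manip.get_state()["contact_force"],manip.get_state()["width"])
im,T=shot("scene");save(im,"s8.png",(300,210,440,340),5)
E
```

```text
clock: 7.03
position: [0.5608, 0.2719, 0.0321]
ee_rot: [-0.002, 0.841, 0.542, 0.011]
contact_force: [-0.6, 0.5, -3.1]
width: 0.0297
[0.56105324 0.27199258 0.03213933] [ 0.37886478  0.79360087 -2.96817157] 0.029542499167681147
```

View pics/w8.png

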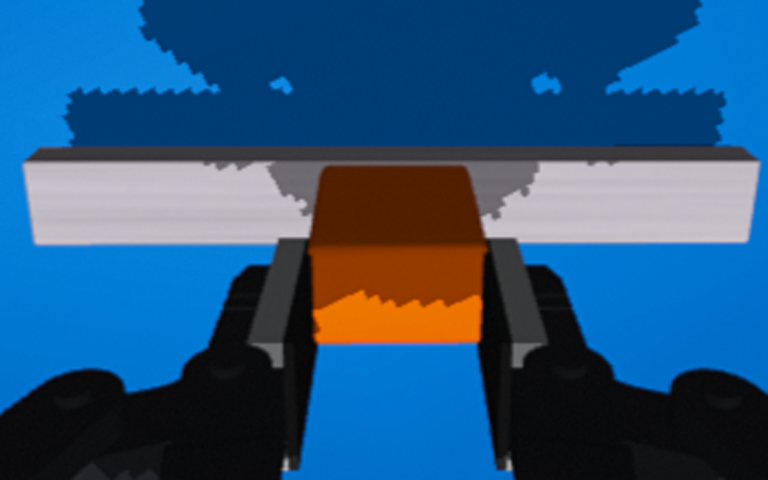

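View pics/s8.png

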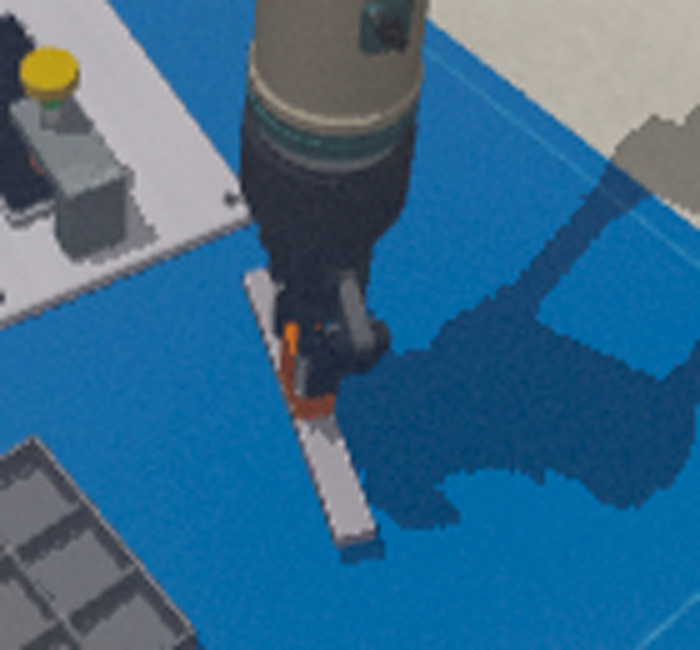

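It lifts and the bar moves rigidly with the gripper. I'll raise it above everything on the press, carry it to the robot-side strip and turn it to match the edge.

```bash
python3 -m inch '[[-1,0,0,-20,0],[-1,0,0,-25,0],[-1,0,0,-25,0],[-1,0,0,-25,0],[-1,-15,2,0,0],[-1,-25,4,0,0],[-1,-25,4,0,0],[-1,-25,4,0,0],[-1,-25,4,0,0],[-1,-25,4,0,0],[-1,-25,4,0,0],[-1,-25,4,0,0],[-1,-25,4,0,0],[-1,-15,2,0,0],[-1,-10,2,0,0],[-1,0,0,0,-5],[-1,0,0,0,-5],[-1,0,0,0,-4],[-1,0,0,0,0],[-1,0,0,0,0]]'
cat > e.py <<'E'
from h import *
import sys
# args: x y in edge frame (mm) of TCP target, z (mm)
E=np.array([.5263,.0279]);H=np.radians(79.4);ey=np.array([np.cos(H),np.sin(H)]);ex=np.array([ey[1],-ey[0]])
st=manip.get_state();A=Tool(st);p=A[:3,3];r=p[:2]-E
print("clock",round(st["clock"],2),"TCP",p.round(4),"edge-frame mm",(r@ex*1e3).round(1),(r@ey*1e3).round(1),"F",st["contact_force"].round(1),"w",round(st["width"],4))
print("heading",np.degrees(np.arctan2(A[1,0],A[0,0])).round(2),"tilt z",A[:3,2].round(4))
x,y,z=map(float,sys.argv[1:4])
t=np.r_[E+x*ex/1e3+y*ey/1e3,z/1e3];print("move tool mm",(A[:3,:3].T@(t-p)*1e3).round(1))
E
python3 e.py -35 -6 90
```

```text
clock: 8.8
position: [0.4701, 0.0151, 0.1076]
ee_rot: [-0.008, 0.765, 0.644, -0.004]
contact_force: [-0.1, -0.2, -2.3]
width: 0.0293
clock 8.8 TCP [0.4701 0.0151 0.1076] edge-frame mm -52.9 -22.9 F [-0.1 -0.2 -2.3] w 0.0293
heading 80.12 tilt z [-0.0167  0.0059 -0.9998]
move tool mm [16.6 18.4 17.3]
```

```bash
python3 -m inch '[[-1,8,9,10,0.7],[-1,8,9,15,0],[-1,0,0,15,0],[-1,0,0,10,0],[-1,0,0,0,0],[-1,0,0,0,0]]'
python3 e.py -35 -6 27
python3 - <<'E'
from h import *
im,T=shot("wrist");save(im,"w9.png")
A=Tool(manip.get_state());np.savez("w9.npz",f=im["frame"],T=T,K=im["K"],A=A)
E
```

```text
clock: 9.3
position: [0.4879, 0.0274, 0.0535]
ee_rot: [-0.008, 0.773, 0.635, -0.006]
contact_force: [1.2, -1.1, -1.2]
width: 0.0297
clock 9.3 TCP [0.4879 0.0274 0.0535] edge-frame mm -37.7 -7.5 F [ 1.2 -1.1 -1.2] w 0.0297
heading 78.83 tilt z [-0.0191  0.005  -0.9998]
move tool mm [ 1.5  3.2 26.4]
```

View pics/w9.png

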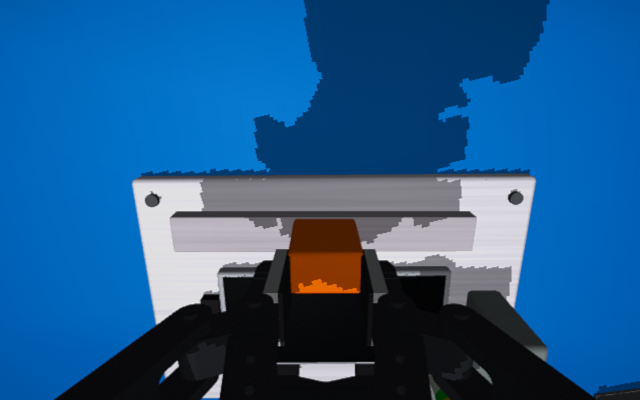

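Bar at rows 212–250 over the clear strip; the phone's near edge shows at row ~268 between columns 219 and 451. I'll re-measure the edge from here.

```bash
python3 - <<'E'
import numpy as np,cv2
f=np.load("w9.npz")["f"]
cv2.imwrite("pics/c9.png",cv2.resize(f[165:300,120:550],None,fx=1.85,fy=1.85*2,interpolation=cv2.INTER_CUBIC)[:,:,::-1])
E
```

```text
(no output)
```

View pics/c9.png

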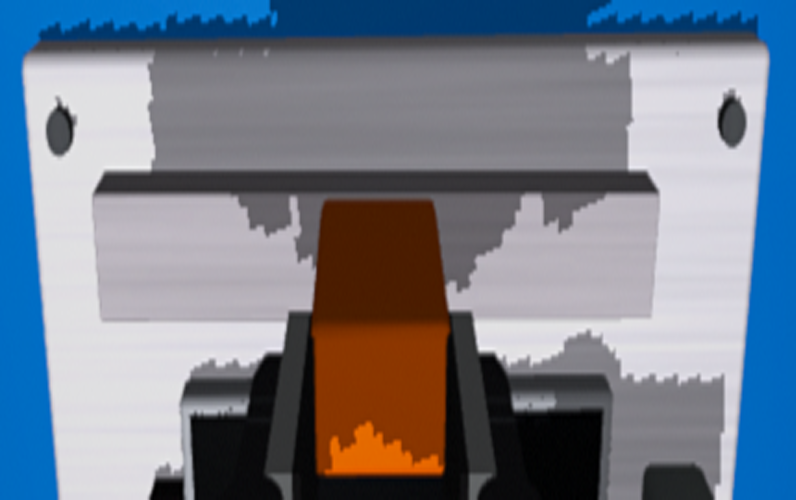

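```bash
python3 - <<'E'
from h import *
d=np.load("w9.npz");im={"K":d["K"]};T=d["T"];A=d["A"]
E=np.array([.5263,.0279]);H=np.radians(79.4);ey=np.array([np.cos(H),np.sin(H)]);ex=np.array([ey[1],-ey[0]])
def ef(u,v,z): r=ray(im,T,(u,v),z)[:2]-E; return (np.array([r@ex,r@ey])*1e3).round(1)
print("base",ef(133,181.8,.012),ef(535,180.7,.012))
print("phone top",ef(219,269.5,.021),ef(451,269,.021),"foot",ef(219,266.4,.012),ef(451,266.4,.012))
zb=A[2,3]-.014+.010
print("bar top face",ef(120+93/1.85,165+193/3.7,zb),ef(120+658/1.85,165+193/3.7,zb),ef(120+102/1.85,165+320/3.7,zb),ef(120+652/1.85,165+320/3.7,zb))
r=A[:2,3]-E;print("tcp",r@ex*1e3,r@ey*1e3)
E
```

```text
base [ -59.1 -125.1] [-57.4 121.5]
phone top [ -3.5 -75. ] [-2.5 72.1] foot [ -1.  -77.8] [ 0.5 75.5]
bar top face [-49.3 -87.7] [-47.8  71. ] [-29.8 -87.8] [-28.3  71.5]
tcp -37.841336598631436 -7.576425903959295
```

```bash
python3 -m inch '[[-1,1,4,6,0],[-1,1,4,8,0],[-1,0,3,6,0],[-1,0,0,3,0],[-1,0,0,0,0],[-1,0,0,0,0]]'
python3 e.py -20 -6 28
```

```text
clock: 9.85
position: [0.5015, 0.0269, 0.0299]
ee_rot: [-0.006, 0.773, 0.634, -0.004]
contact_force: [0.3, 0.5, -2.2]
width: 0.0293
clock 9.85 TCP [0.5015 0.0269 0.0299] edge-frame mm -24.1 -5.6 F [ 0.3  0.5 -2.2] w 0.0293
heading 78.74 tilt z [-0.0146  0.0044 -0.9999]
move tool mm [-0.4  4.2  1.9]
```

```bash
python3 -m inch '[[-1,0,3,1.5,0],[-1,0,3,1.5,0],[-1,0,2,1,0],[-1,0,0,1,0],[-1,0,0,0,0]]'
python3 e.py -12 -6 26
```

```text
clock: 10.27
position: [0.5061, 0.0259, 0.0277]
ee_rot: [-0.009, 0.773, 0.635, -0.007]
contact_force: [-1.0, 1.2, -1.7]
width: 0.0299
clock 10.27 TCP [0.5061 0.0259 0.0277] edge-frame mm -19.5 -5.7 F [-1.   1.2 -1.7] w 0.0299
heading 78.83 tilt z [-0.022   0.0062 -0.9997]
move tool mm [-0.3  7.5  1.6]
```

```bash
python3 -m inch '[[-1,0,1,1.5,0],[-1,0,1,1.5,0],[-1,0,0,1.5,0],[-1,0,0,0,0]]'
python3 e.py -12 -6 26
```

```text
clock: 10.6
position: [0.5067, 0.0256, 0.0276]
ee_rot: [-0.01, 0.772, 0.635, -0.007]
contact_force: [-0.5, 0.8, -0.3]
width: 0.0298
clock 10.6 TCP [0.5067 0.0256 0.0276] edge-frame mm -18.8 -5.8 F [-0.5  0.8 -0.3] w 0.0298
heading 78.88 tilt z [-0.0241  0.007  -0.9997]
move tool mm [-0.1  6.9  1.4]
```

```bash
python3 -m inch '[[-1,0,3,0.5,0],[-1,0,3,0.5,0],[-1,0,3,0.5,0],[-1,0,0,0,0]]'
python3 e.py -10 -6 27
python3 -m inch '[[-1,0,3,0.5,0],[-1,0,3,0.5,0],[-1,0,0,0,0]]'
python3 e.py -10 -6 27
```

```text
clock: 10.93
position: [0.5116, 0.0247, 0.0272]
ee_rot: [-0.014, 0.772, 0.636, -0.01]
contact_force: [-3.2, 0.8, 5.2]
width: 0.0295
clock 10.93 TCP [0.5116 0.0247 0.0272] edge-frame mm -13.9 -5.8 F [-3.2  0.8  5.2] w 0.0295
heading 78.99 tilt z [-0.0335  0.0087 -0.9994]
move tool mm [-0.1  3.9  0. ]
clock: 11.18
position: [0.5124, 0.0246, 0.0273]
ee_rot: [-0.019, 0.771, 0.636, -0.014]
contact_force: [-2.3, 1.5, 3.2]
width: 0.0297
clock 11.18 TCP [0.5124 0.0246 0.0273] edge-frame mm -13.1 -5.8 F [-2.3  1.5  3.2] w 0.0297
heading 79.08 tilt z [-0.0456  0.0111 -0.9989]
move tool mm [-0.2  3.1  0.1]
```

```bash
python3 -m inch '[[-1,0,3,-0.5,0],[-1,0,4,-0.3,0],[-1,0,4,-0.3,0],[-1,0,0,0,0]]'
python3 e.py -10 -6 27
python3 - <<'E'
from h import *
im,T=shot("wrist");save(im,"w10.png")
E
```

```text
clock: 11.52
position: [0.5153, 0.024, 0.0274]
ee_rot: [-0.026, 0.77, 0.637, -0.021]
contact_force: [-2.0, -0.5, 5.3]
width: 0.0295
clock 11.52 TCP [0.5153 0.024  0.0274] edge-frame mm -10.1 -5.8 F [-2.  -0.5  5.3] w 0.0295
heading 79.17 tilt z [-0.065   0.0143 -0.9978]
move tool mm [-0.2  0.2  0.4]
```

View pics/w10.png

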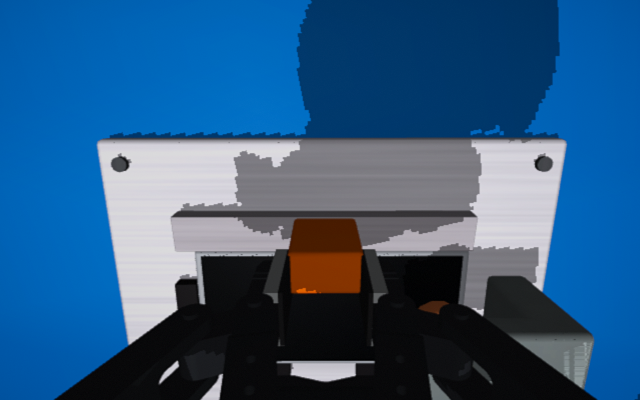

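Seam nearly closed: the bar's far edge is at row 251 and the phone edge at 254. The tool has tilted about 4° from dragging, so I'll release, let the bar settle flat, then nudge it flush with closed fingers from the robot side.

```bash
python3 -m inch '[[0,0,0,0,0],[0.2,0,0,0,0],[0.2,0,0,0,0],[0.2,0,0,0,0],[0.2,0,0,-10,0],[0.2,0,0,-15,0],[0.2,0,0,-20,0],[0.2,0,0,-20,0],[0.2,0,-5,-20,0],[0.2,0,-20,0,0],[0.2,0,-20,0,0],[0.2,0,-20,0,0],[0.2,0,0,0,0],[0.2,0,0,0,0],[0.2,0,0,0,0]]'
python3 e.py -50 -6 60
python3 - <<'E'
from h import *
im,T=shot("wrist");save(im,"w11.png");A=Tool(manip.get_state());np.savez("w11.npz",f=im["frame"],T=T,K=im["K"],A=A)
E
```

```text
clock: 12.82
position: [0.4693, 0.0322, 0.1259]
ee_rot: [-0.016, 0.771, 0.636, -0.012]
contact_force: [-0.1, 0.3, -0.4]
width: 0.0513
clock 12.82 TCP [0.4693 0.0322 0.1259] edge-frame mm -56.8 -6.2 F [-0.1  0.3 -0.4] w 0.0513
heading 79.03 tilt z [-0.0382  0.009  -0.9992]
move tool mm [ 0.2  9.4 65.6]
```

View pics/w11.png

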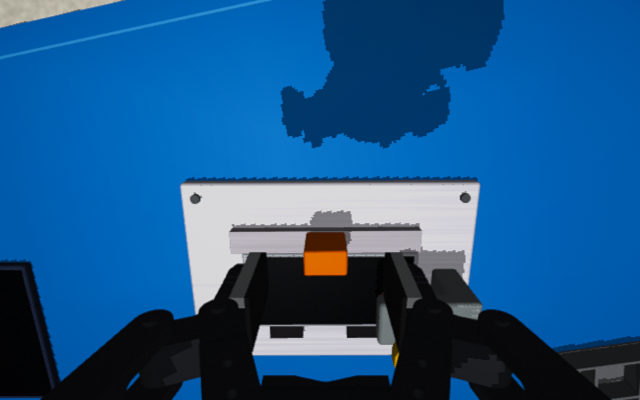

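```bash
python3 - <<'E'
from h import *
im,T=shot("wrist");A=Tool(manip.get_state());np.savez("w11.npz",f=im["frame"],T=T,K=im["K"],A=A)
save(im,"c11.png",(215,210,435,300),3.6)
E
```

```text
(no output)
```

View pics/c11.png

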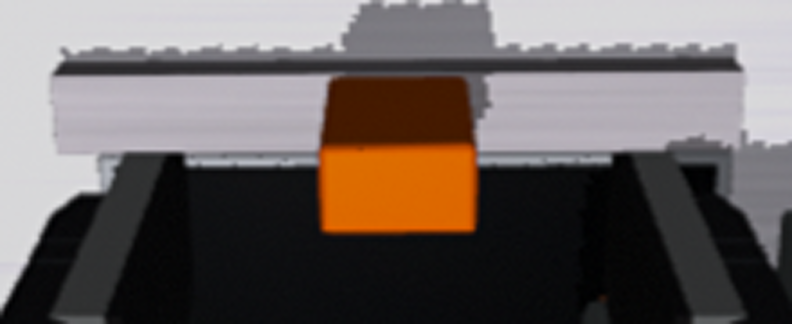

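Nearly flush, and centred to about −4 mm along the edge. I'll close the fingers and come down behind the bar for a firm flush nudge.

```bash
python3 -m inch '[[-1,0,5,15,0],[-1,0,5,20,0],[-1,0,0,15,0],[-1,0,0,10,0],[-1,0,0,0,0],[-1,0,0,0,0],[-1,0,0,0,0]]' 40
python3 e.py -42 -4 25
python3 - <<'E'
from h import *
im,T=shot("wrist");save(im,"w12.png");M=np.array(im["mount"])
print(proj(im,M,[[0,0,0],[0,-.011,0],[0,.011,0],[0,-.011,-.02]]).round(0))
im,T=shot("scene");save(im,"s12.png",(240,170,380,290),5)
E
```

```text
clock: 13.5
position: [0.486, 0.0291, 0.0629]
ee_rot: [-0.013, 0.772, 0.636, -0.01]
contact_force: [0.1, 0.2, 0.2]
width: 0.0
clock 13.5 TCP [0.486  0.0291 0.0629] edge-frame mm -39.9 -6.3 F [0.1 0.2 0.2] w 0.0
heading 78.95 tilt z [-0.0324  0.0081 -0.9994]
move tool mm [ 2.2 -0.9 38. ]
[[325. 240.]
 [325. 220.]
 [325. 259.]
 [325. 236.]]
```

View pics/w12.png

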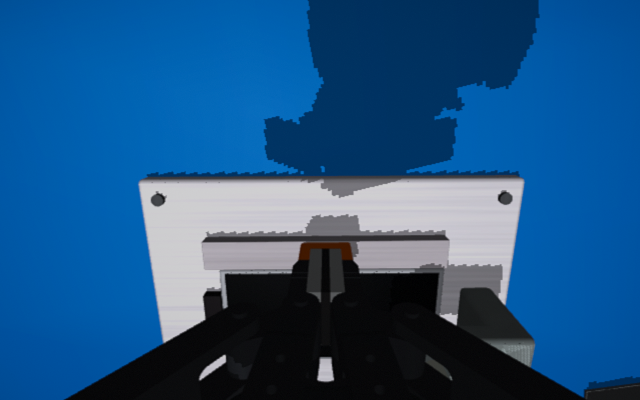

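View pics/s12.png

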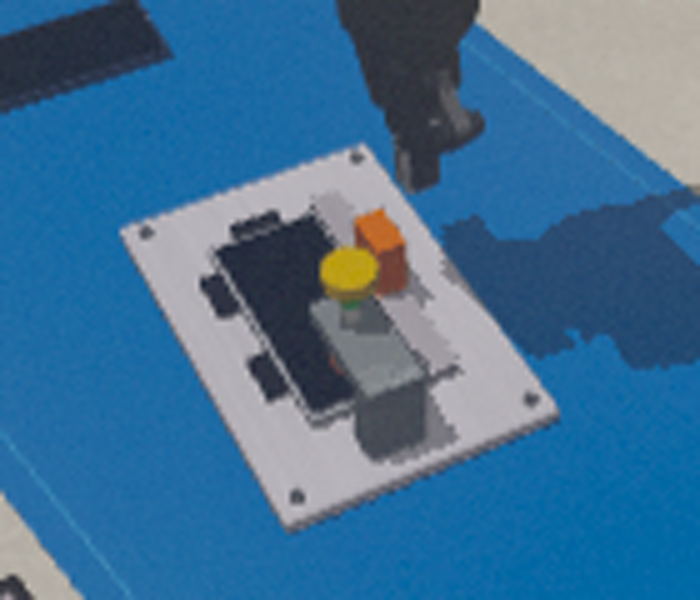

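```bash
python3 - <<'E'
from h import *
im,T=shot("scene");A=Tool(manip.get_state())
for z in(0,-.01,-.02,-.03,-.04):
  print(z,[((proj(im,T,(A@np.array([s,y,z,1]))[:3])[0]-[240,170])*5).round(0).tolist() for s,y in((0,0),(.012,-.011),(.012,.011),(-.012,.011))])
E
```

```text
0 [[416.0, 211.0], [442.0, 218.0], [409.0, 231.0], [390.0, 205.0]]
-0.01 [[415.0, 199.0], [442.0, 205.0], [408.0, 219.0], [389.0, 193.0]]
-0.02 [[415.0, 187.0], [441.0, 193.0], [407.0, 206.0], [388.0, 181.0]]
-0.03 [[414.0, 174.0], [441.0, 181.0], [406.0, 194.0], [388.0, 168.0]]
-0.04 [[413.0, 162.0], [440.0, 168.0], [406.0, 181.0], [387.0, 156.0]]
```

```bash
python3 -m inch '[[-1,2,-1,12,0],[-1,0,0,12,0],[-1,0,0,8,0],[-1,0,0,5,0],[-1,0,0,0,0],[-1,0,0,0,0]]'
python3 e.py -42 -4 15
```

```text
clock: 14.15
position: [0.4879, 0.0314, 0.029]
ee_rot: [-0.01, 0.772, 0.636, -0.006]
contact_force: [0.4, -0.8, 0.1]
width: 0.0004
clock 14.15 TCP [0.4879 0.0314 0.029 ] edge-frame mm -38.3 -3.6 F [ 0.4 -0.8  0.1] w 0.0004
heading 78.96 tilt z [-0.0218  0.0073 -0.9997]
move tool mm [-0.4 -3.3 14.1]
```

```bash
python3 -m inch '[[-1,0,0,3,0],[-1,0,0,3,0],[-1,0,0,0,0]]'
python3 e.py -42 -4 15
```

```text
clock: 14.4
position: [0.4888, 0.0313, 0.0237]
ee_rot: [-0.009, 0.772, 0.636, -0.005]
contact_force: [-0.2, 0.4, -0.6]
width: 0.0001
clock 14.4 TCP [0.4888 0.0313 0.0237] edge-frame mm -37.5 -3.5 F [-0.2  0.4 -0.6] w 0.0001
heading 78.96 tilt z [-0.0194  0.007  -0.9998]
move tool mm [-0.6 -4.4  8.8]
```

```bash
python3 -m inch '[[-1,0,0,3,0],[-1,0,0,3,0],[-1,0,0,0,0]]'
python3 e.py -42 -4 15
```

```text
clock: 14.65
position: [0.4892, 0.0313, 0.0176]
ee_rot: [-0.008, 0.772, 0.636, -0.005]
contact_force: [0.0, -0.1, 0.5]
width: -0.0
clock 14.65 TCP [0.4892 0.0313 0.0176] edge-frame mm -37.1 -3.5 F [ 0.  -0.1  0.5] w -0.0
heading 78.96 tilt z [-0.0182  0.0069 -0.9998]
move tool mm [-0.6 -4.9  2.7]
```

```bash
python3 -m inch '[[-1,0,-1,2,0],[-1,0,-1,2,0],[-1,0,0,1.5,0],[-1,0,0,0,0]]'
python3 e.py -42 -4 15
python3 - <<'E'
from h import *
im,T=shot("scene");save(im,"s13.png",(240,170,380,290),5)
E
```

```text
clock: 14.98
position: [0.4868, 0.0318, 0.0114]
ee_rot: [-0.009, 0.772, 0.636, -0.005]
contact_force: [0.3, 0.3, 0.9]
width: -0.0001
clock 14.98 TCP [0.4868 0.0318 0.0114] edge-frame mm -39.5 -3.5 F [0.3 0.3 0.9] w -0.0001
heading 78.96 tilt z [-0.0185  0.007  -0.9998]
move tool mm [-0.5 -2.5 -3.5]
```

View pics/s13.png

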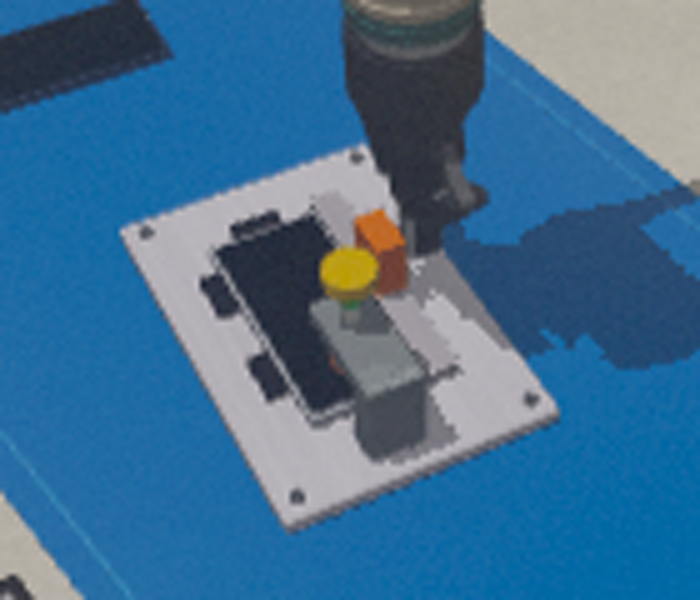

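The tips evidently sit about 28 mm behind the nominal TCP: there is no contact at z = 11 mm and the picture shows clear air. I'll keep lowering by feel.

```bash
python3 -m inch '[[-1,0,-1,3,0],[-1,0,-1,3,0],[-1,0,0,3,0],[-1,0,0,0,0]]'
python3 e.py -42 -4 0
python3 -m inch '[[-1,0,-1,2,0],[-1,0,-1,2,0],[-1,0,0,2,0],[-1,0,0,0,0]]'
python3 e.py -42 -4 0
```

```text
clock: 15.37
position: [0.4847, 0.0323, 0.0019]
ee_rot: [-0.008, 0.772, 0.636, -0.005]
contact_force: [0.1, 0.7, -0.5]
width: 0.0
clock 15.37 TCP [0.4847 0.0323 0.0019] edge-frame mm -41.6 -3.4 F [ 0.1  0.7 -0.5] w 0.0
heading 78.96 tilt z [-0.0178  0.0069 -0.9998]
move tool mm [-0.7 -0.3  1.9]
clock: 15.7
position: [0.4823, 0.0327, -0.0049]
ee_rot: [-0.008, 0.772, 0.636, -0.005]
contact_force: [-0.3, -0.2, -0.2]
width: 0.0002
clock 15.7 TCP [ 0.4823  0.0327 -0.0049] edge-frame mm -44.1 -3.3 F [-0.3 -0.2 -0.2] w 0.0002
heading 78.95 tilt z [-0.0182  0.007  -0.9998]
move tool mm [-0.6  2.1 -5. ]
```

```bash
python3 -m inch '[[-1,0,0,3,0],[-1,0,0,2.5,0],[-1,0,0,0,0],[-1,0,0,0,0]]'
python3 e.py -33 -4 -10
python3 - <<'E'
from h import *
im,T=shot("wrist");save(im,"w14.png")
im,T=shot("scene");save(im,"s14.png",(240,170,380,290),5)
E
```

```text
clock: 16.03
position: [0.4823, 0.0328, -0.0111]
ee_rot: [-0.008, 0.772, 0.636, -0.005]
contact_force: [-0.2, -0.8, 0.5]
width: 0.0003
clock 16.03 TCP [ 0.4823  0.0328 -0.0111] edge-frame mm -44.2 -3.3 F [-0.2 -0.8  0.5] w 0.0003
heading 78.95 tilt z [-0.0181  0.007  -0.9998]
move tool mm [-0.6 11.1 -1.3]
```

View pics/w14.png

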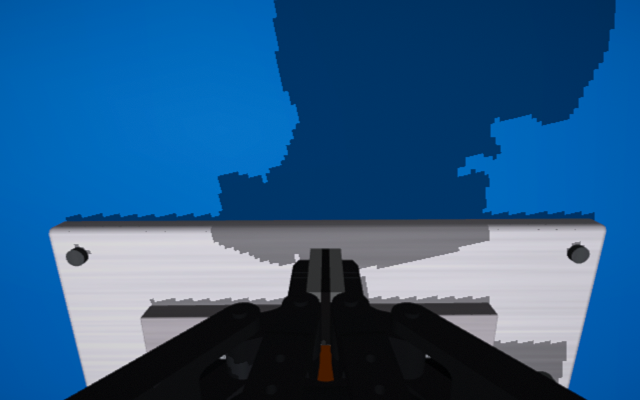

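View pics/s14.png

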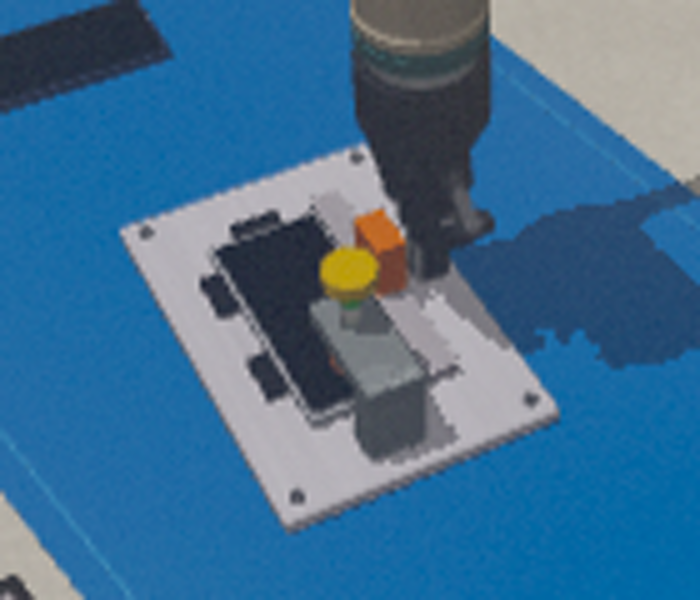

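```bash
python3 -m inch '[[-1,0,3,0,0],[-1,0,4,-0.5,0],[-1,0,2,0,0],[-1,0,0,0,0]]'
python3 e.py -31 -4 -10
python3 -m inch '[[-1,0,2,0,0],[-1,0,2,0,0],[-1,0,0,0,0]]'
python3 e.py -31 -4 -10
```

```text
clock: 16.47
position: [0.4909, 0.0311, -0.0105]
ee_rot: [-0.009, 0.772, 0.636, -0.005]
contact_force: [-0.9, 1.4, 0.3]
width: 0.0002
clock 16.47 TCP [ 0.4909  0.0311 -0.0105] edge-frame mm -35.4 -3.4 F [-0.9  1.4  0.3] w 0.0002
heading 78.96 tilt z [-0.0201  0.0073 -0.9998]
move tool mm [-0.6  4.4 -0.6]
clock: 16.72
position: [0.4904, 0.0311, -0.0109]
ee_rot: [-0.013, 0.772, 0.636, -0.009]
contact_force: [0.2, 0.3, -0.0]
width: -0.0003
clock 16.72 TCP [ 0.4904  0.0311 -0.0109] edge-frame mm -35.9 -3.5 F [ 0.2  0.3 -0. ] w -0.0003
heading 78.95 tilt z [-0.0294  0.0087 -0.9995]
move tool mm [-0.5  4.9 -1.1]
```

```bash
python3 -m inch '[[-1,0,3,0,0],[-1,0,4,0,0],[-1,0,4,0,0]]'
python3 e.py -31 -4 -10
python3 -m inch '[[-1,0,5,0,0],[-1,0,5,0,0]]'
python3 e.py -31 -4 -10
```

```text
clock: 16.97
position: [0.4898, 0.0309, -0.0121]
ee_rot: [-0.021, 0.772, 0.636, -0.016]
contact_force: [-9.0, 1.5, 9.3]
width: -0.0002
clock 16.97 TCP [ 0.4898  0.0309 -0.0121] edge-frame mm -36.5 -3.7 F [-9.   1.5  9.3] w -0.0002
heading 78.95 tilt z [-0.0515  0.012  -0.9986]
move tool mm [-0.2  5.4 -2.3]
clock: 17.13
position: [0.4891, 0.031, -0.012]
ee_rot: [-0.029, 0.771, 0.635, -0.023]
contact_force: [-11.7, 2.7, 13.9]
width: 0.0003
clock 17.13 TCP [ 0.4891  0.031  -0.012 ] edge-frame mm -37.1 -3.7 F [-11.7   2.7  13.9] w 0.0003
heading 78.94 tilt z [-0.0719  0.0154 -0.9973]
move tool mm [-0.2  6.  -2.4]
```

```bash
python3 - <<'E'
from h import *
im,T=shot("wrist");save(im,"w15.png")
im,T=shot("scene");save(im,"s15.png",(240,170,380,290),5)
print(manip.get_state()["contact_force"])
E
```

```text
[-12.55839903   3.13336515  14.93770352]
```

View pics/w15.png

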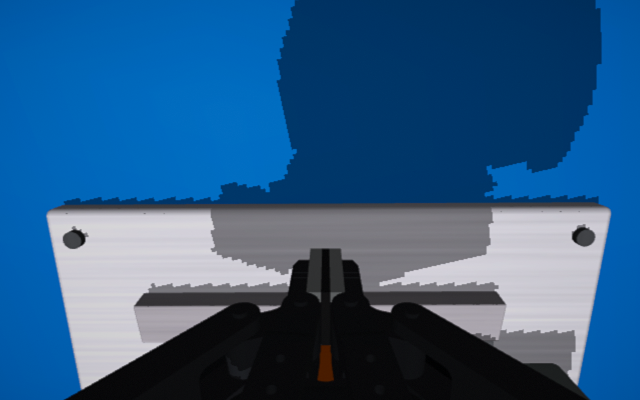

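View pics/s15.png

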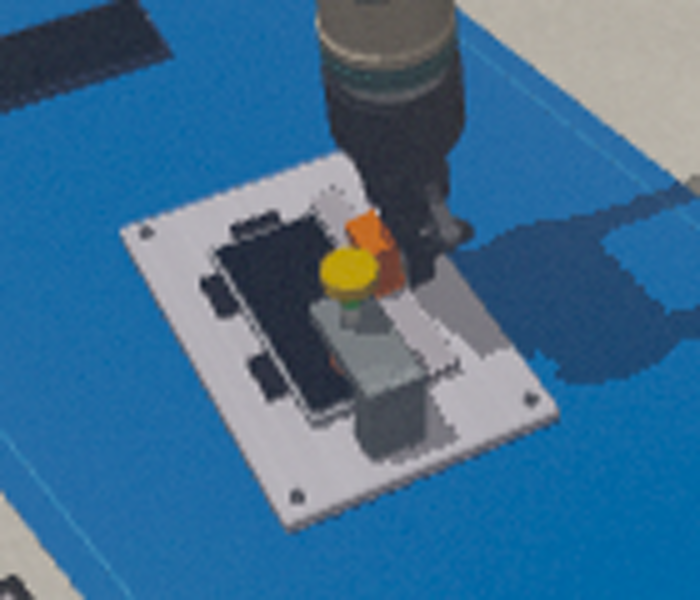

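The grip block looks shifted or tipped slightly towards the phone, so I'll back off and look.

```bash
python3 -m inch '[[-1,0,-5,0,0],[-1,0,-8,0,0],[-1,0,-10,0,0],[-1,0,-10,-8,0],[-1,0,-5,-15,0],[-1,0,0,-15,0],[-1,0,0,0,0],[-1,0,0,0,0]]'
python3 e.py -44 -4 -10
python3 - <<'E'
from h import *
im,T=shot("wrist");save(im,"w16.png");A=Tool(manip.get_state());np.savez("w16.npz",f=im["frame"],T=T,K=im["K"],A=A)
im,T=shot("scene");save(im,"s16.png",(240,170,380,290),5)
E
```

```text
clock: 17.9
position: [0.4533, 0.038, 0.0315]
ee_rot: [-0.026, 0.771, 0.635, -0.02]
contact_force: [-0.4, 0.2, 0.6]
width: 0.0001
clock 17.9 TCP [0.4533 0.038  0.0315] edge-frame mm -73.6 -3.5 F [-0.4  0.2  0.6] w 0.0001
heading 78.95 tilt z [-0.0641  0.014  -0.9978]
move tool mm [-0.3 32.3 39.5]
```

View pics/w16.png

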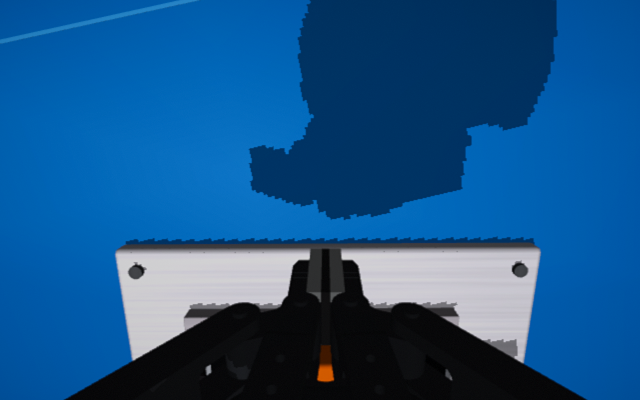

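View pics/s16.png

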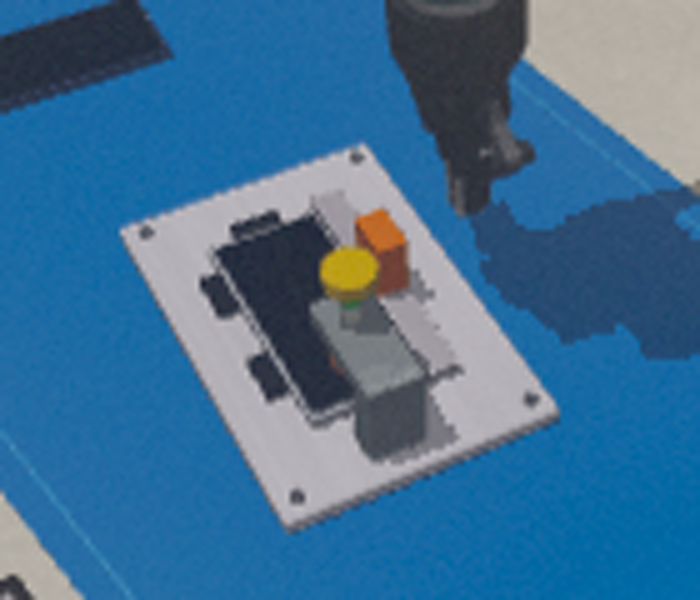

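The bar is lying flat again. It had tipped against the phone and fell back. I'll rise to inspect the seam.

```bash
python3 -m inch '[[-1,0,0,-20,0],[-1,0,0,-30,0],[-1,0,0,-30,0],[-1,0,5,-20,0],[-1,0,5,0,0],[-1,0,0,0,0],[-1,0,0,0,0],[-1,0,0,0,0]]'
python3 e.py -60 -4 120
python3 - <<'E'
from h import *
im,T=shot("wrist");save(im,"w17.png",(170,150,490,350),2.4);A=Tool(manip.get_state());np.savez("w17.npz",f=im["frame"],T=T,K=im["K"],A=A)
E
```

```text
clock: 18.67
position: [0.4662, 0.0345, 0.1264]
ee_rot: [-0.031, 0.771, 0.635, -0.026]
contact_force: [0.0, 0.2, -0.5]
width: -0.0002
clock 18.67 TCP [0.4662 0.0345 0.1264] edge-frame mm -60.3 -4.6 F [ 0.   0.2 -0.5] w -0.0002
heading 78.92 tilt z [-0.0785  0.015  -0.9968]
move tool mm [0.6 0.8 6.4]
```

View pics/w17.png

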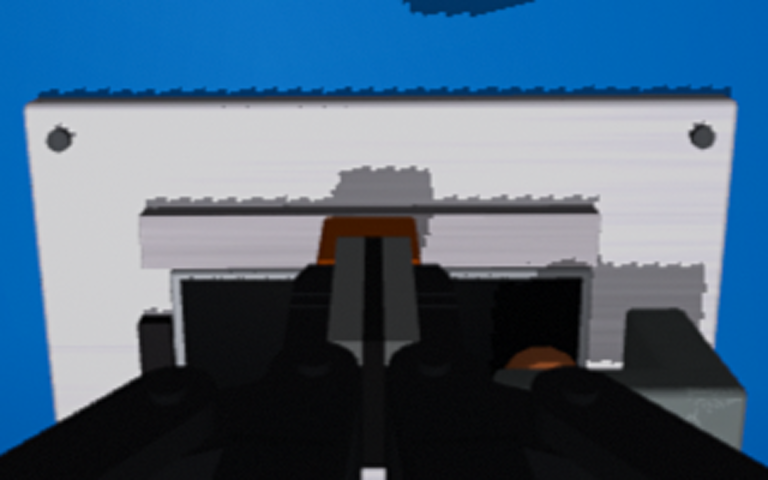

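Nearly flush, only a thin dark line (≤1 mm) at the seam. For a symmetric push that cannot tip it, I'll open the fingers to about 61 mm so that they straddle the grip block and press the bar's side low down.

```bash
python3 -m inch '[[0.45,0,0,25,0],[0.45,0,2,30,0],[0.45,0,4,30,0],[0.45,0,4,25,0],[0.45,0,2,10,0],[0.45,0,0,0,0],[0.45,0,0,0,0]]'
python3 e.py -46 -5 -14
python3 - <<'E'
from h import *
im,T=shot("wrist");save(im,"w18.png",(100,130,540,400),1.8)
E
```

```text
clock: 19.3
position: [0.4617, 0.0348, -0.0045]
ee_rot: [-0.035, 0.771, 0.635, -0.03]
contact_force: [-1.1, 0.1, -0.1]
width: 0.062
clock 19.3 TCP [ 0.4617  0.0348 -0.0045] edge-frame mm -64.7 -5.1 F [-1.1  0.1 -0.1] w 0.062
heading 78.92 tilt z [-0.0909  0.0161 -0.9957]
move tool mm [ 0.3 19.5  7.7]
```

View pics/w18.png

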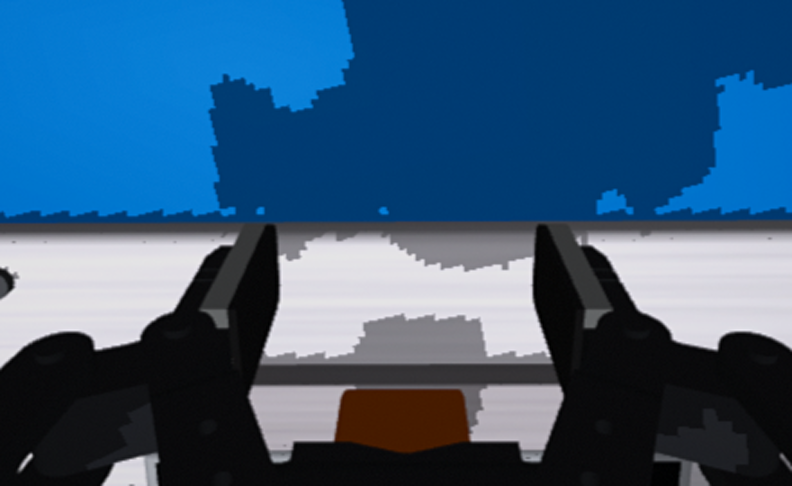

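```bash
python3 -m inch '[[0.45,0,4,4,0],[0.45,0,5,3,0],[0.45,0,4,2,0],[0.45,0,0,1,0],[0.45,0,0,0,0]]'
python3 e.py -40 -5 -14
python3 - <<'E'
from h import *
im,T=shot("wrist");save(im,"w19.png",(100,130,540,400),1.8)
im,T=shot("scene");save(im,"s19.png",(240,170,380,290),5)
E
```

```text
clock: 19.77
position: [0.4777, 0.032, -0.0136]
ee_rot: [-0.033, 0.771, 0.635, -0.027]
contact_force: [0.4, -0.4, -0.2]
width: 0.0618
clock 19.77 TCP [ 0.4777  0.032  -0.0136] edge-frame mm -48.6 -4.9 F [ 0.4 -0.4 -0.2] w 0.0618
heading 78.93 tilt z [-0.0838  0.0155 -0.9964]
move tool mm [-0.   8.6 -0.4]
```

View pics/w19.png

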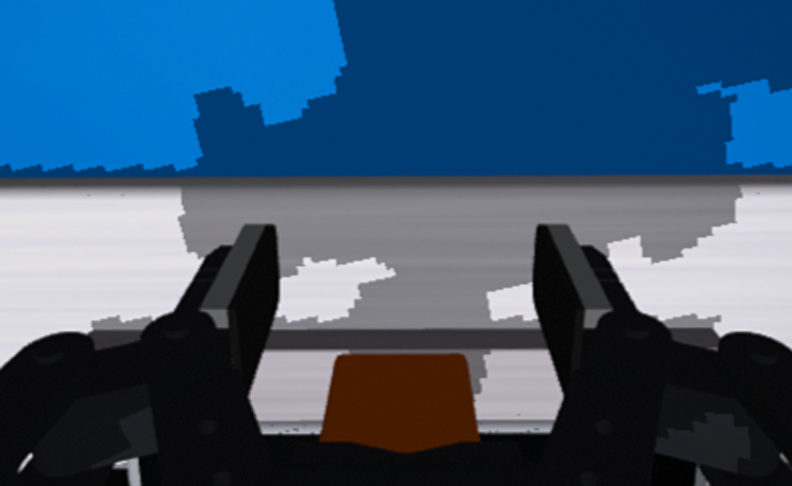

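View pics/s19.png

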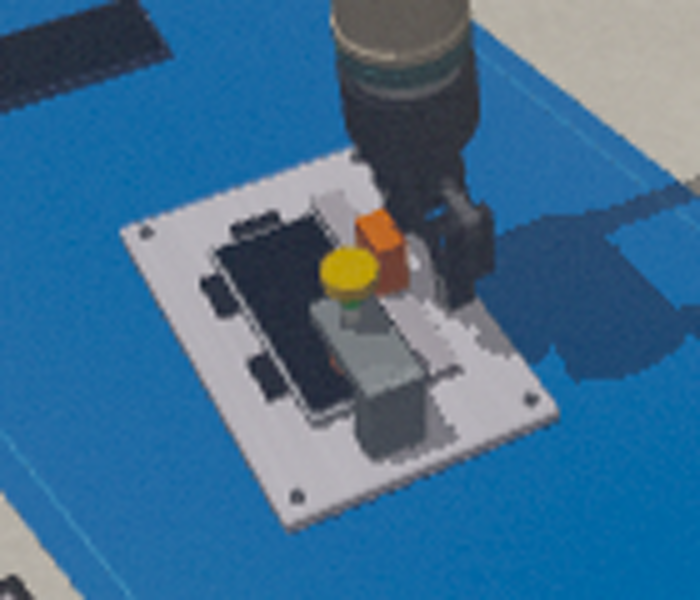

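```bash
python3 -m inch '[[0.45,0,2,2.5,0],[0.45,0,1.5,2.5,0],[0.45,0,1,0.5,0],[0.45,0,0,0,0]]'
python3 e.py -33 -5 -19
python3 -m inch '[[0.45,0,3,0,0],[0.45,0,3,0,0],[0.45,0,0,0,0]]'
python3 e.py -33 -5 -19
```

```text
clock: 20.2
position: [0.4802, 0.0316, -0.0171]
ee_rot: [-0.033, 0.771, 0.635, -0.028]
contact_force: [-0.2, 0.8, 0.2]
width: 0.0617
clock 20.2 TCP [ 0.4802  0.0316 -0.0171] edge-frame mm -45.9 -4.8 F [-0.2  0.8  0.2] w 0.0617
heading 78.96 tilt z [-0.0857  0.016  -0.9962]
move tool mm [-0.1 13.1  0.8]
clock: 20.45
position: [0.4849, 0.0307, -0.0173]
ee_rot: [-0.035, 0.771, 0.635, -0.029]
contact_force: [-0.6, -0.0, 2.7]
width: 0.0618
clock 20.45 TCP [ 0.4849  0.0307 -0.0173] edge-frame mm -41.2 -4.8 F [-0.6 -0.   2.7] w 0.0618
heading 78.97 tilt z [-0.0886  0.0165 -0.9959]
move tool mm [-0.1  8.3  0.9]
```

```bash
python3 -m inch '[[0.45,0,1,-2,0],[0.45,0,3,-0.5,0],[0.45,0,3,-0.5,0],[0.45,0,0,0,0]]'
python3 e.py -33 -5 -16
python3 - <<'E'
from h import *
im,T=shot("wrist");save(im,"w20.png",(100,130,540,400),1.8)
im,T=shot("scene");save(im,"s20.png",(240,170,380,290),5)
E
```

```text
clock: 20.78
position: [0.4875, 0.0301, -0.0157]
ee_rot: [-0.039, 0.771, 0.635, -0.033]
contact_force: [0.7, -0.2, -0.1]
width: 0.062
clock 20.78 TCP [ 0.4875  0.0301 -0.0157] edge-frame mm -38.6 -5.0 F [ 0.7 -0.2 -0.1] w 0.062
heading 79.0 tilt z [-0.0998  0.0181 -0.9948]
move tool mm [ 0.   5.6 -0.2]
```

View pics/w20.png

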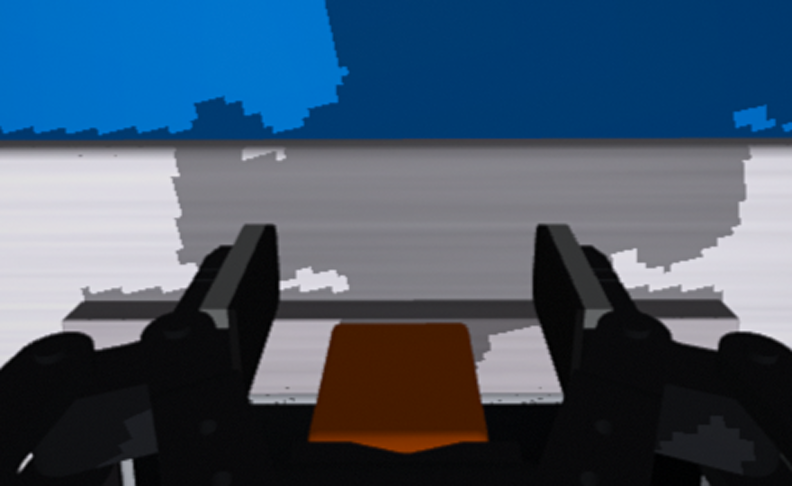

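View pics/s20.png

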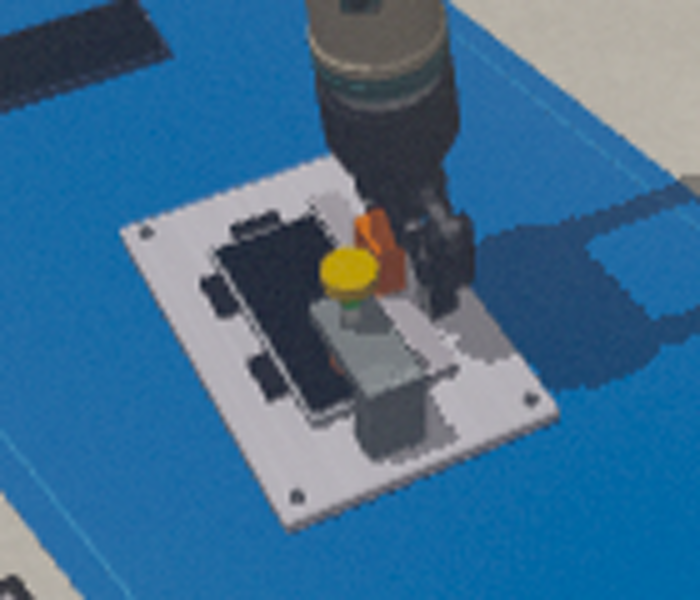

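```bash
python3 -m inch '[[0.45,0,3,-0.4,0],[0.45,0,3,-0.4,0],[0.45,0,0,0,0]]'
python3 e.py -33 -5 -16
python3 -m inch '[[0.45,0,3,-0.4,0],[0.45,0,3,-0.4,0]]'
python3 e.py -33 -5 -16
```

```text
clock: 21.13
position: [0.487, 0.0301, -0.016]
ee_rot: [-0.044, 0.77, 0.635, -0.037]
contact_force: [-0.0, -0.5, 0.0]
width: 0.0621
clock 21.13 TCP [ 0.487   0.0301 -0.016 ] edge-frame mm -39.0 -5.0 F [-0.  -0.5  0. ] w 0.0621
heading 79.02 tilt z [-0.1129  0.0202 -0.9934]
move tool mm [ 0.1  6.  -0.7]
clock: 21.3
position: [0.487, 0.0301, -0.0161]
ee_rot: [-0.048, 0.77, 0.635, -0.041]
contact_force: [-6.9, 2.0, 7.7]
width: 0.0619
clock 21.3 TCP [ 0.487   0.0301 -0.0161] edge-frame mm -39.1 -5.1 F [-6.9  2.   7.7] w 0.0619
heading 79.05 tilt z [-0.1251  0.0222 -0.9919]
move tool mm [ 0.1  6.  -0.8]
```

```bash
python3 - <<'E'
from h import *
im,T=shot("wrist");save(im,"w21.png",(100,130,540,400),1.8)
im,T=shot("scene");save(im,"s21.png",(240,170,380,290),5)
E
```

```text
(no output)
```

View pics/w21.png

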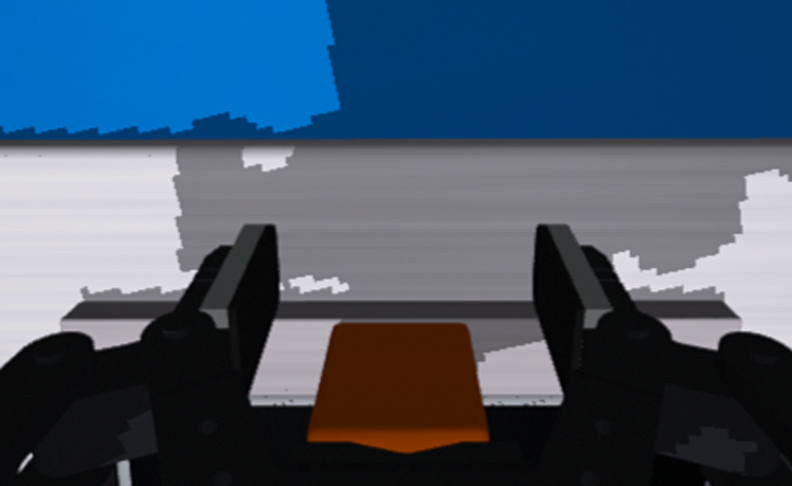

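View pics/s21.png

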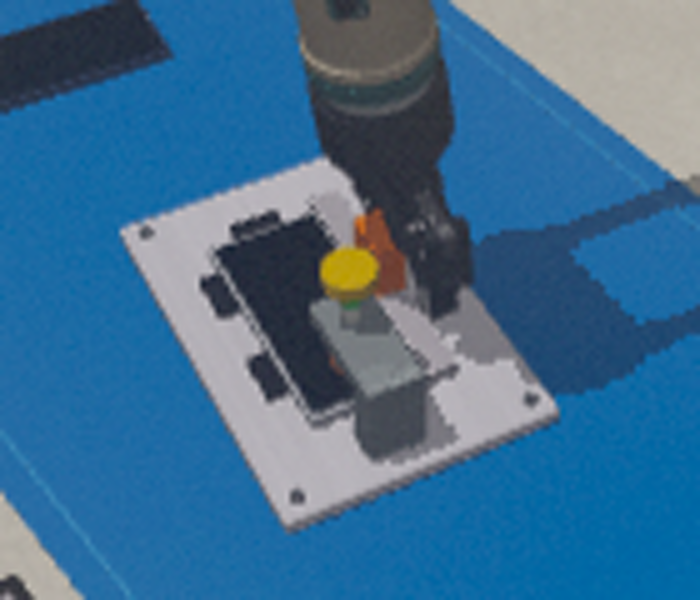

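```bash
python3 - <<'E'
from h import *
im,T=shot("wrist");save(im,"c21.png",(235,290,420,372),4.2)
print(manip.get_state()["contact_force"])
E
```

```text
[-7.69939205  2.43921557  6.04896112]
```

View pics/c21.png

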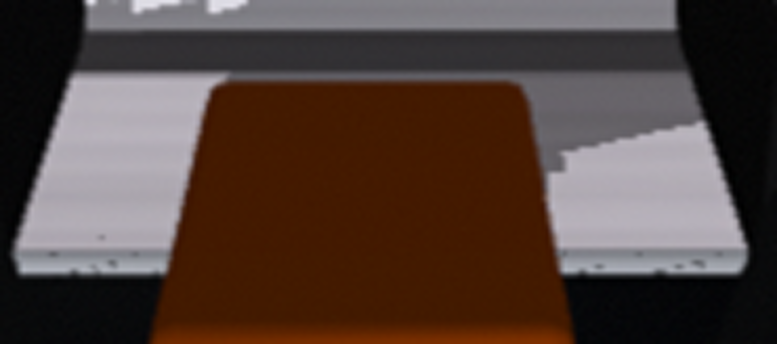

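The seam is closed and parallel along its visible length: the bar abuts the light phone frame while under a ~7 N push, and it is not tipped. I'll retreat, then go to the knob.

```bash
python3 -m inch '[[0.45,0,-6,0,0],[0.45,0,-10,0,0],[0.45,0,-10,-5,0],[0.45,0,-5,-20,0],[0.45,0,0,-25,0],[0.45,0,0,-30,0],[0.45,0,0,-30,0],[0.45,0,0,-30,0],[-1,0,0,-30,0],[-1,0,0,-20,0],[-1,0,0,0,0],[-1,0,0,0,0],[-1,0,0,0,0]]'
python3 e.py 36 55 140
python3 - <<'E'
from h import *
im,T=shot("wrist");save(im,"w22.png");A=Tool(manip.get_state());np.savez("w22.npz",f=im["frame"],T=T,K=im["K"],A=A)
E
```

```text
clock: 22.53
position: [0.4801, 0.0314, 0.1887]
ee_rot: [-0.04, 0.771, 0.635, -0.035]
contact_force: [-0.2, 0.8, 0.0]
width: 0.0016
clock 22.53 TCP [0.4801 0.0314 0.1887] edge-frame mm -46.1 -5.1 F [-0.2  0.8  0. ] w 0.0016
heading 78.99 tilt z [-0.1044  0.0183 -0.9944]
move tool mm [60.7 86.4 39.7]
```

View pics/w22.png

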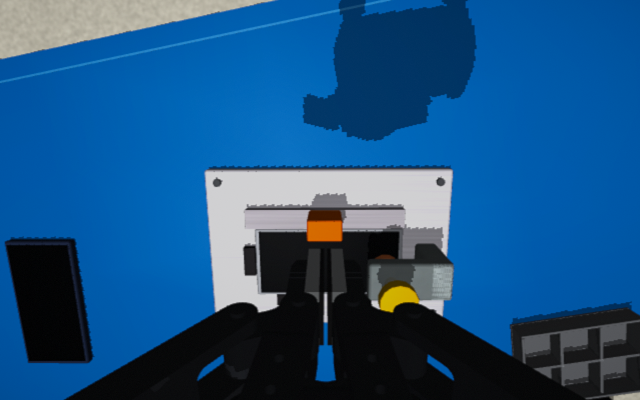

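```bash
python3 - <<'E'
from h import *
d=np.load("w22.npz");im={"K":d["K"]};T=d["T"];f=d["f"]
cv2.imwrite("pics/c22.png",cv2.resize(f[195:320,235:460],None,fx=3.5,fy=3.5,interpolation=cv2.INTER_CUBIC)[:,:,::-1])
E=np.array([.5263,.0279]);H=np.radians(79.4);ey=np.array([np.cos(H),np.sin(H)]);ex=np.array([ey[1],-ey[0]])
hsv=cv2.cvtColor(f,cv2.COLOR_RGB2HSV);m=(hsv[...,0]>20)&(hsv[...,0]<35)&(hsv[...,1]>150)&(hsv[...,2]>150)
m[:250]=0;ys,xs=np.nonzero(m);print(xs.min(),xs.max(),ys.min(),ys.max())
for uv in((399,296),((xs.min()+xs.max())/2,ys.min()+(xs.max()-xs.min())/2)):
    r=ray(im,T,uv,.108)[:2]-E;print(uv,r@ex*1e3,r@ey*1e3)
E
```

```text
380 418 286 311
(399, 296) 27.82608893000794 52.25855033910342
(np.float64(399.0), np.float64(305.0)) 35.52904119451701 52.537479956201025
```

View pics/c22.png

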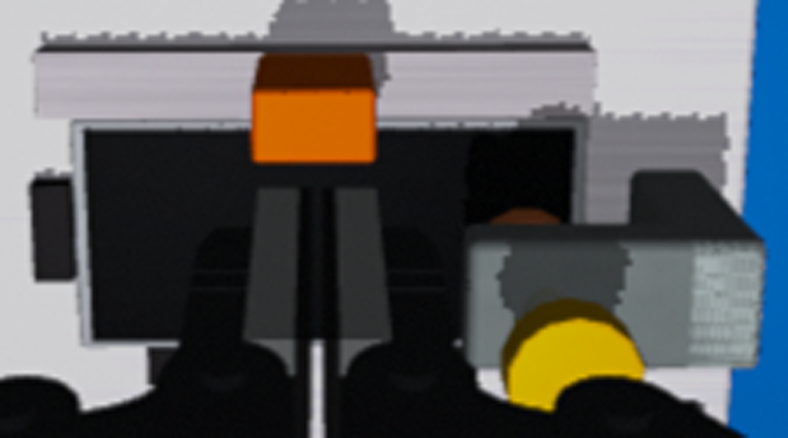

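```bash
python3 - <<'E'
from h import *
d=np.load("w22.npz");im={"K":d["K"]};T=d["T"];f=d["f"].astype(int)
for c in((262,268),(275,281),(290,296),(350,356),(362,368)):
    print(c,[f[r,c[0]:c[1]].mean().round().astype(int) for r in range(205,240)])
E=np.array([.5263,.0279]);H=np.radians(79.0);ey=np.array([np.cos(H),np.sin(H)]);ex=np.array([ey[1],-ey[0]])
for r in(209,228,229,230,231,232):print(r,[((ray(im,T,(275,r),z)[:2]-E)@ex*1e3).round(1) for z in(.012,.021,.022)])
print(T[:3,3])
E
```

```text
(262, 268) [np.int64(144), np.int64(124), np.int64(103), np.int64(54), np.int64(56), np.int64(162), np.int64(178), np.int64(181), np.int64(181), np.int64(184), np.int64(186), np.int64(185), np.int64(182), np.int64(183), np.int64(184), np.int64(181), np.int64(179), np.int64(177), np.int64(176), np.int64(180), np.int64(183), np.int64(183), np.int64(183), np.int64(181), np.int64(132), np.int64(158), np.int64(135), np.int64(54), np.int64(20), np.int64(20), np.int64(21), np.int64(20), np.int64(20), np.int64(21), np.int64(21)]
(275, 281) [np.int64(160), np.int64(126), np.int64(102), np.int64(54), np.int64(58), np.int64(165), np.int64(180), np.int64(182), np.int64(182), np.int64(182), np.int64(184), np.int64(185), np.int64(181), np.int64(181), np.int64(183), np.int64(180), np.int64(177), np.int64(175), np.int64(174), np.int64(179), np.int64(181), np.int64(182), np.int64(180), np.int64(174), np.int64(128), np.int64(159), np.int64(135), np.int64(55), np.int64(21), np.int64(20), np.int64(21), np.int64(21), np.int64(20), np.int64(21), np.int64(21)]
(290, 296) [np.int64(131), np.int64(120), np.i
[... 1212 characters left out ...]
p.int64(176), np.int64(178), np.int64(177), np.int64(175), np.int64(174), np.int64(176), np.int64(179), np.int64(181), np.int64(179), np.int64(176), np.int64(143), np.int64(130), np.int64(142), np.int64(93), np.int64(33), np.int64(16), np.int64(16), np.int64(16), np.int64(16), np.int64(16), np.int64(16), np.int64(16)]
209 [np.float64(-19.2), np.float64(-21.4), np.float64(-21.6)]
228 [np.float64(1.1), np.float64(-1.6), np.float64(-1.9)]
229 [np.float64(2.1), np.float64(-0.6), np.float64(-0.9)]
230 [np.float64(3.2), np.float64(0.5), np.float64(0.1)]
231 [np.float64(4.3), np.float64(1.5), np.float64(1.2)]
232 [np.float64(5.4), np.float64(2.6), np.float64(2.2)]
[0.42225685 0.04333418 0.36370203]
```

Seam: only about one pixel of darkening, so within ~0.5 mm. Now to a point above the knob, keeping the tool high.

```bash
python3 e.py 27 54 160; python3 -m inch '[[-1,10,12,0,0],[-1,14,19,0,0],[-1,14,19,0,0],[-1,12,15,0,0],[-1,6,8,0,0],[-1,0,0,0,0],[-1,0,0,0,0]]'
python3 e.py 27 54 110
```

```text
clock 22.58 TCP [0.4795 0.0315 0.1882] edge-frame mm -46.7 -5.1 F [ 0.  -0.3 -1.1] w -0.0
heading 78.99 tilt z [-0.106   0.0185 -0.9942]
move tool mm [59.7 75.8 20. ]
clock: 23.17
position: [0.5611, 0.0763, 0.1693]
ee_rot: [-0.046, 0.771, 0.634, -0.041]
contact_force: [-1.3, 0.5, 0.2]
width: -0.0003
clock 23.17 TCP [0.5611 0.0763 0.1693] edge-frame mm 25.3 53.9 F [-1.3  0.5  0.2] w -0.0003
heading 78.93 tilt z [-0.1223  0.0193 -0.9923]
move tool mm [ 0.4  9.  58.6]
```

```bash
python3 -m inch '[[-1,0,2,12,0],[-1,0,3,18,0],[-1,0,3,15,0],[-1,0,1,8,0],[-1,0,0,0,0],[-1,0,0,0,0]]'
python3 e.py 27 54 95
python3 - <<'E'
from h import *
im,T=shot("wrist");save(im,"w23.png",(160,180,480,400),2.4)
im,T=shot("scene");save(im,"s23.png",(250,180,370,280),6)
E
```

```text
clock: 23.67
position: [0.558, 0.0739, 0.1125]
ee_rot: [-0.048, 0.771, 0.634, -0.044]
contact_force: [0.2, -0.3, -0.1]
width: 0.0002
clock 23.67 TCP [0.558  0.0739 0.1125] edge-frame mm 22.7 51.0 F [ 0.2 -0.3 -0.1] w 0.0002
heading 78.89 tilt z [-0.1292  0.018  -0.9915]
move tool mm [ 3.1  6.5 16.8]
```

View pics/w23.png

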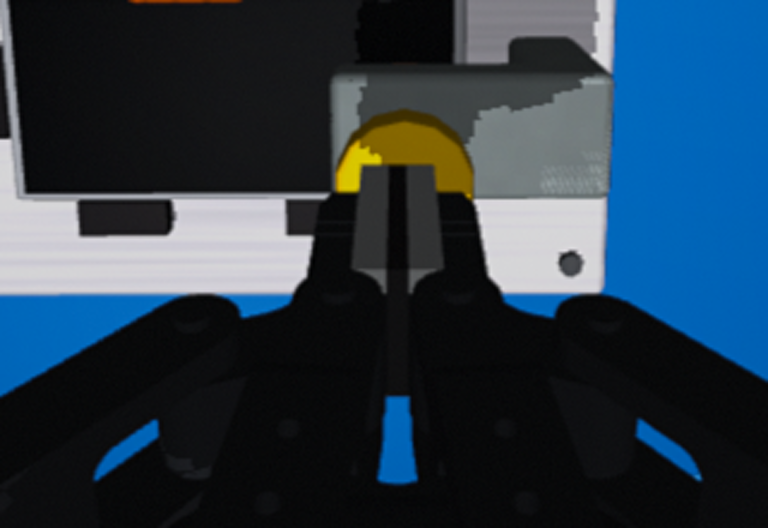

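View pics/s23.png

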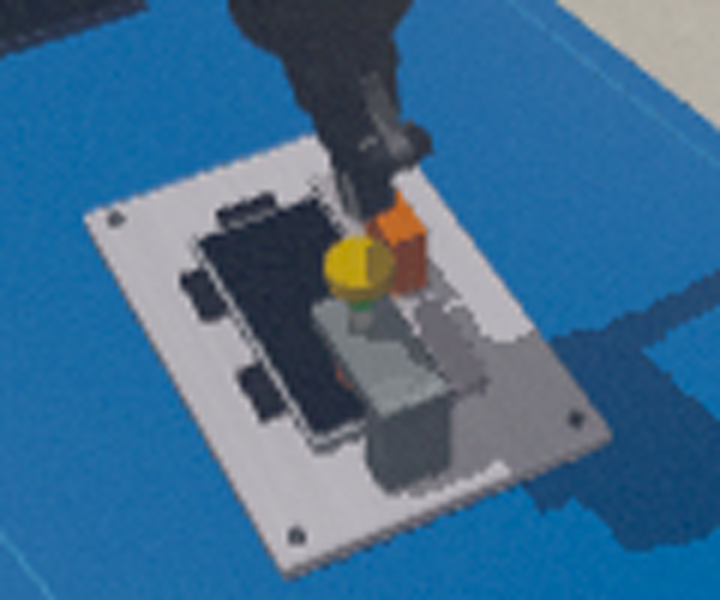

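```bash
python3 -m inch '[[-1,1,1,8,0],[-1,1,1,8,0],[-1,0,1,6,0],[-1,0,0,0,0],[-1,0,0,0,0]]'
python3 e.py 23 54 80
python3 - <<'E'
from h import *
im,T=shot("wrist");save(im,"w24.png",(160,180,480,400),2.4)
im,T=shot("scene");save(im,"s24.png",(250,180,370,280),6)
E
```

```text
clock: 24.18
position: [0.5608, 0.0759, 0.0913]
ee_rot: [-0.046, 0.771, 0.634, -0.042]
contact_force: [0.5, 0.1, 0.3]
width: -0.0
clock 24.18 TCP [0.5608 0.0759 0.0913] edge-frame mm 25.1 53.5 F [0.5 0.1 0.3] w -0.0
heading 78.89 tilt z [-0.1223  0.018  -0.9923]
move tool mm [ 0.5 -0.7 11.5]
```

View pics/w24.png

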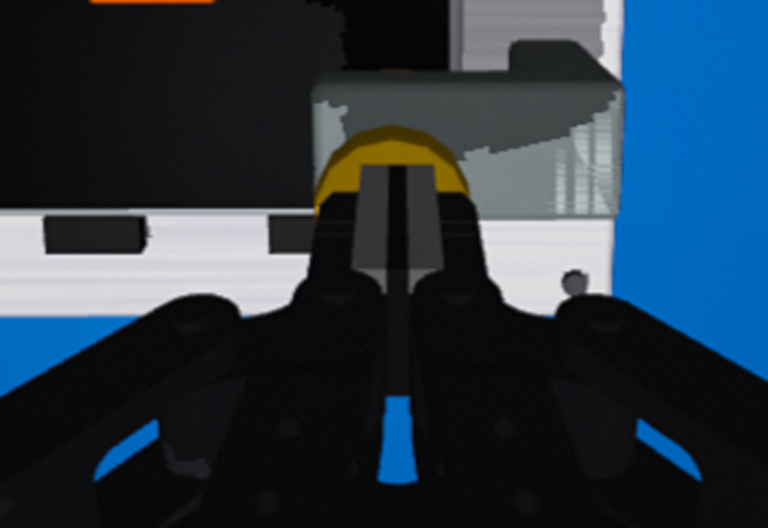

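View pics/s24.png

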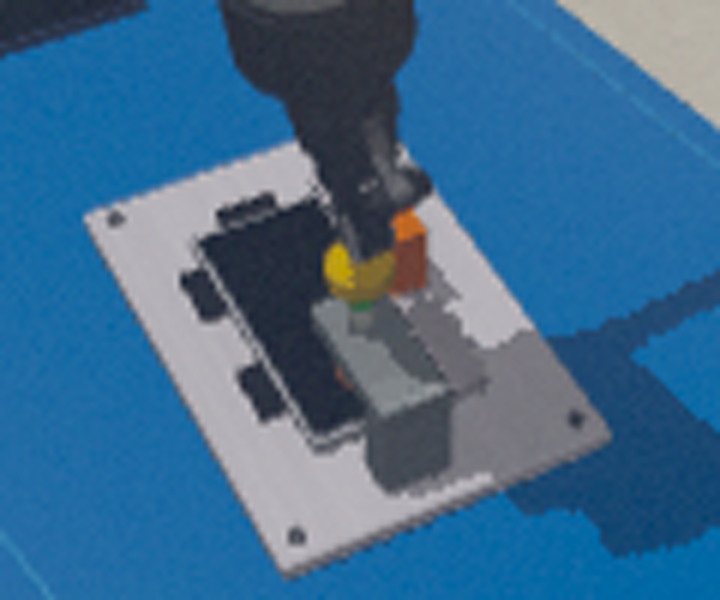

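```bash
python3 -m inch '[[-1,0,0.3,2.5,0],[-1,0,0.3,2.5,0],[-1,0,0,0,0]]'; python3 e.py 24 54 80
python3 -m inch '[[-1,0,0.3,2.5,0],[-1,0,0.3,2.5,0],[-1,0,0,0,0]]'; python3 e.py 24 54 80
```

```text
clock: 24.53
position: [0.5614, 0.0759, 0.0866]
ee_rot: [-0.045, 0.771, 0.634, -0.041]
contact_force: [-0.1, 0.7, -0.6]
width: -0.0
clock 24.53 TCP [0.5614 0.0759 0.0866] edge-frame mm 25.6 53.6 F [-0.1  0.7 -0.6] w -0.0
heading 78.89 tilt z [-0.121   0.018  -0.9925]
move tool mm [ 0.4 -0.8  6.7]
clock: 24.78
position: [0.5618, 0.0759, 0.0822]
ee_rot: [-0.045, 0.771, 0.634, -0.041]
contact_force: [-1.1, -0.1, 4.7]
width: 0.0001
clock 24.78 TCP [0.5618 0.0759 0.0822] edge-frame mm 26.1 53.7 F [-1.1 -0.1  4.7] w 0.0001
heading 78.89 tilt z [-0.1196  0.0181 -0.9927]
move tool mm [ 0.3 -1.8  2.4]
```

```bash
cat > f.py <<'E'
from h import *
F=[];Z=[]
for i in range(6):
    im,T=shot("scene");s=manip.get_state();F.append(s["contact_force"]);Z.append(s["position"][2])
print("meanF",np.mean(F,0).round(2),"z",np.round(Z,4),"clock",s["clock"])
import sys
save(im,sys.argv[1],(285,205,335,245),14)
E
python3 f.py k1.png
```

```text
meanF [-1.01 -0.08  4.09] z [0.0824 0.0825 0.0825 0.0825 0.0824 0.0824] clock 25.0833
```

View pics/k1.png

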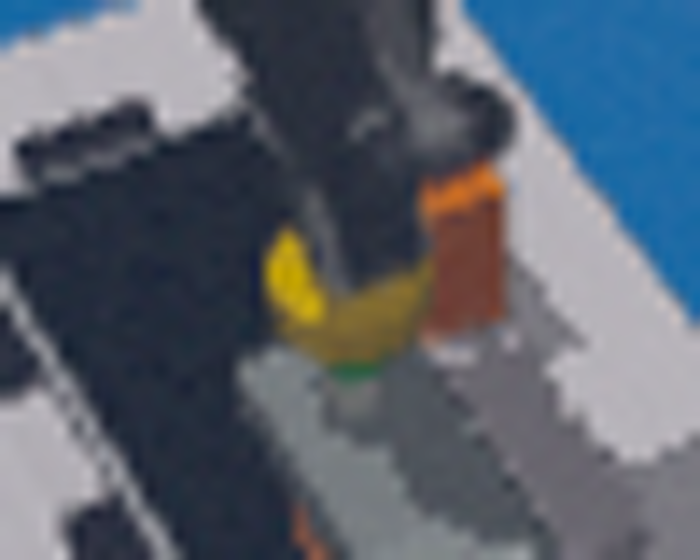

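```bash
python3 -m inch '[[-1,0,0.2,3,0],[-1,0,0.2,3,0],[-1,0,0.2,3,0],[-1,0,0,0,0]]'; python3 e.py 25 54 70; python3 f.py k2.png
```

```text
clock: 25.42
position: [0.562, 0.0759, 0.0742]
ee_rot: [-0.044, 0.771, 0.634, -0.04]
contact_force: [-1.2, -0.6, 7.4]
width: 0.0003
clock 25.42 TCP [0.562  0.0759 0.0742] edge-frame mm 26.2 53.7 F [-1.2 -0.6  7.4] w 0.0003
heading 78.89 tilt z [-0.1172  0.018  -0.9929]
move tool mm [ 0.3 -0.7  4.4]
meanF [-1.51 -0.03  6.81] z [0.0745 0.0746 0.0746 0.0747 0.0747 0.0747] clock 25.7167
```

View pics/k2.png

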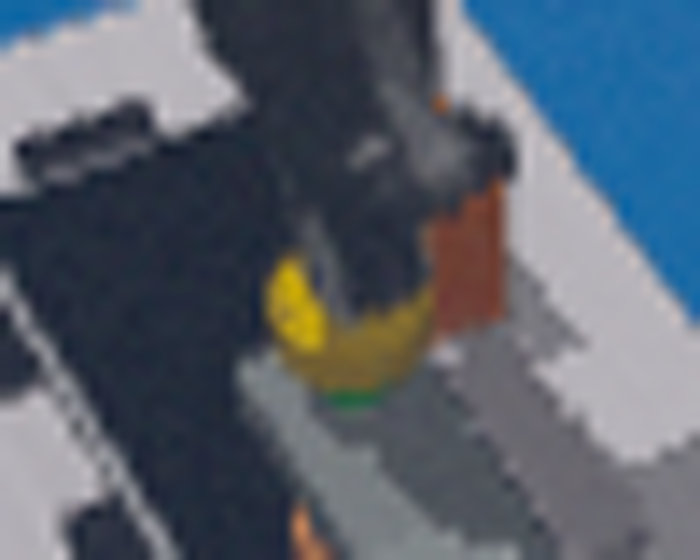

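```bash
cat > k.py <<'E'
from h import *
import sys
im0,T=shot("scene")
p=lambda d:proj(im0,T,[.5719,.0752,.108-d])[0]
print("expected px rows of knob-top centre d=0,5,10,15,20:",[p(d/1000).round(2).tolist() for d in(0,5,10,15,20)])
def prof(n,crop,s):
    f=cv2.imread("pics/"+n)[:,:,::-1].astype(float)
    out=[]
    for c in(308,309,310,311):
        rows=np.arange(224,240,.05); m=cv2.remap((f[...,0]-f[...,2]).astype(np.float32),np.full((len(rows),1),(c+.5-crop[0])*s-.5,np.float32),((rows+.5-crop[1])*s-.5).astype(np.float32)[:,None],cv2.INTER_LINEAR).ravel()
        pk=np.argmax(m); h=m.max()/2
        idx=np.nonzero((m<h)&(rows>rows[pk]))[0]; out.append(round(float(rows[idx[0]]),2) if len(idx) else None)
    print(n,out)
for n in("s12","s13","s16","s20"):prof(n+".png",(240,170),5)
prof("s23.png",(250,180),6);prof("s24.png",(250,180),6)
for n in sys.argv[1:]:prof(n,(285,205),14)
E
python3 k.py k1.png k2.png
```

```text
expected px rows of knob-top centre d=0,5,10,15,20: [[308.36, 224.12], [308.42, 225.41], [308.49, 226.69], [308.55, 227.96], [308.61, 229.23]]
s12.png [227.75, 227.7, 227.55, 227.45]
s13.png [227.7, 227.65, 227.7, 227.5]
s16.png [227.75, 227.75, 227.75, 227.55]
s20.png [227.75, 227.75, 227.7, 227.5]
s23.png [227.7, 227.7, 227.65, 228.0]
s24.png [227.9, 229.4, 229.15, 229.2]
k1.png [230.35, 230.2, 230.15, 230.15]
k2.png [232.2, 232.15, 232.2, 232.2]
```

```bash
sed -i 's/h=m.max()\/2/h=25/' k.py; python3 k.py k1.png k2.png
```

```text
expected px rows of knob-top centre d=0,5,10,15,20: [[308.36, 224.12], [308.42, 225.41], [308.49, 226.69], [308.55, 227.96], [308.61, 229.23]]
s12.png [229.85, 230.0, 229.55, 229.5]
s13.png [229.9, 230.05, 229.55, 229.55]
s16.png [229.9, 229.95, 229.6, 229.6]
s20.png [229.9, 230.1, 229.6, 229.65]
s23.png [229.9, 229.95, 229.55, 229.55]
s24.png [230.0, 229.9, 229.55, 229.55]
k1.png [230.6, 230.4, 230.35, 230.4]
k2.png [232.45, 232.35, 232.35, 232.4]
```

```bash
python3 -m inch '[[-1,0,0.2,2.5,0],[-1,0,0.2,2,0],[-1,0,0,0,0]]'; python3 e.py 25 54 70; python3 f.py k3.png; python3 k.py k2.png k3.png | tail -2
```

```text
clock: 26.07
position: [0.562, 0.0759, 0.0716]
ee_rot: [-0.044, 0.771, 0.634, -0.039]
contact_force: [-0.5, 0.1, 8.6]
width: 0.0002
clock 26.07 TCP [0.562  0.0759 0.0716] edge-frame mm 26.3 53.7 F [-0.5  0.1  8.6] w 0.0002
heading 78.9 tilt z [-0.1158  0.0179 -0.9931]
move tool mm [ 0.3 -1.1  1.7]
meanF [-1.73 -0.26  7.58] z [0.0718 0.0718 0.0719 0.0718 0.0718 0.0719] clock 26.3667
k2.png [232.45, 232.35, 232.35, 232.4]
k3.png [233.1, 233.05, 233.0, 232.6]
```

View pics/k3.png

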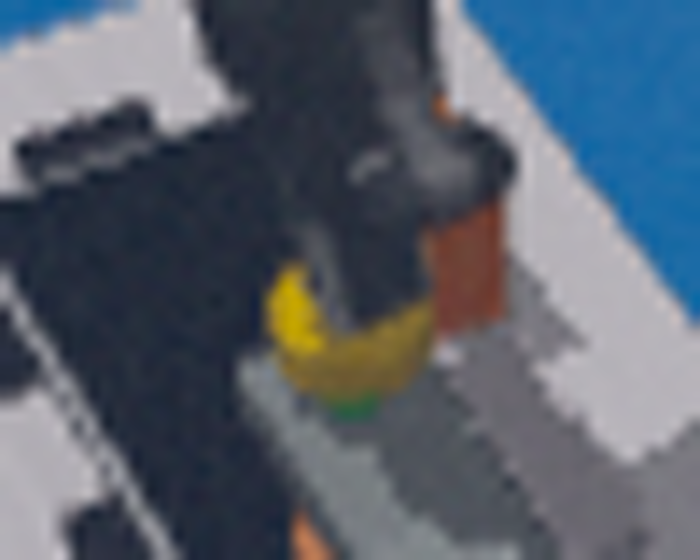

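All three estimates (force, image shift, TCP travel) agree: about 13 mm down, so roughly 2 mm to go.

```bash
python3 -m inch '[[-1,0,0.1,1.8,0],[-1,0,0.1,1.3,0],[-1,0,0,0.3,0]]'; python3 e.py 25 54 70; python3 f.py k4.png; python3 k.py k3.png k4.png | tail -2
```

```text
clock: 26.67
position: [0.562, 0.0758, 0.0703]
ee_rot: [-0.043, 0.771, 0.634, -0.039]
contact_force: [-1.9, 0.2, 8.5]
width: -0.0
clock 26.67 TCP [0.562  0.0758 0.0703] edge-frame mm 26.3 53.7 F [-1.9  0.2  8.5] w -0.0
heading 78.9 tilt z [-0.1142  0.0178 -0.9933]
move tool mm [ 0.3 -1.3  0.5]
meanF [-1.67 -0.58  8.37] z [0.0705 0.0705 0.0705 0.0705 0.0705 0.0705] clock 26.9667
k3.png [233.1, 233.05, 233.0, 232.6]
k4.png [233.4, 233.4, 233.4, 233.35]
```

View pics/k4.png

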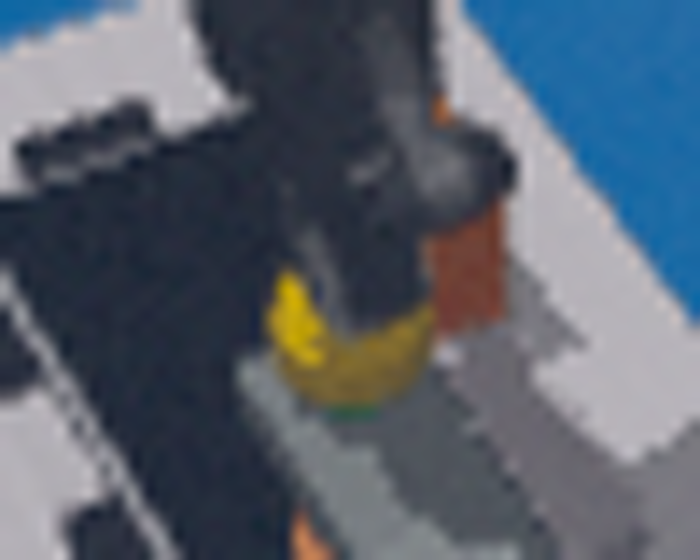

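```bash
python3 -m inch '[[-1,0,0,0.9,0],[-1,0,0,0.3,0]]'; python3 f.py k5.png; python3 k.py k5.png | tail -1
python3 - <<'E'
from h import *
im,T=shot("wrist");save(im,"w30.png")
im,T=shot("top");save(im,"t30.png",(200,120,400,225),4)
im,T=shot("scene");save(im,"s30.png",(240,170,400,290),5)
E
```

```text
clock: 27.18
position: [0.5621, 0.0758, 0.0706]
ee_rot: [-0.043, 0.771, 0.634, -0.038]
contact_force: [-1.6, 0.2, 8.7]
width: 0.0003
meanF [-1.68  0.08  8.57] z [0.0707 0.0707 0.0707 0.0707 0.0707 0.0706] clock 27.4833
k5.png [233.4, 233.35, 233.35, 233.4]
```

View pics/w30.png

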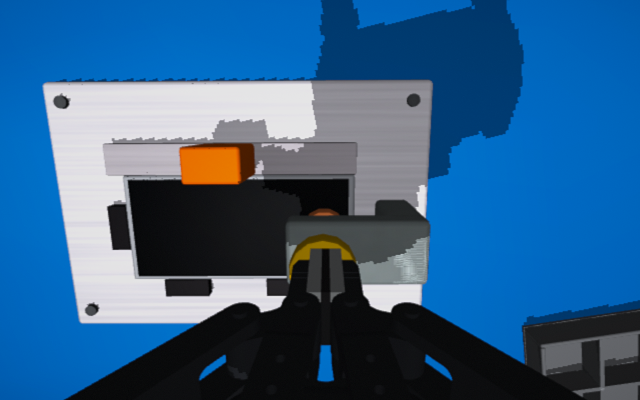

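View pics/t30.png

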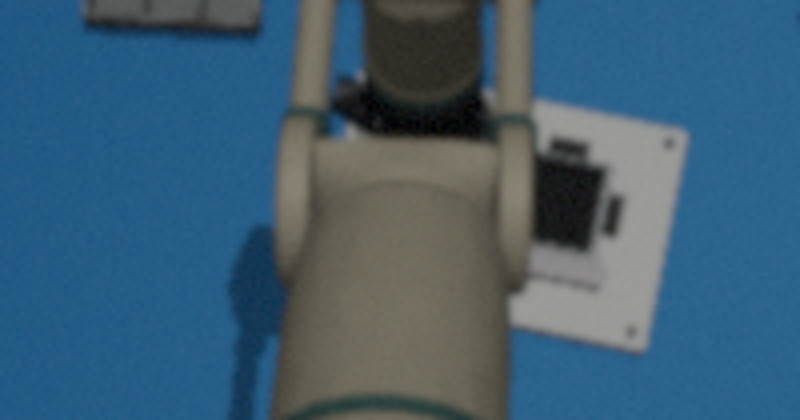

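View pics/s30.png

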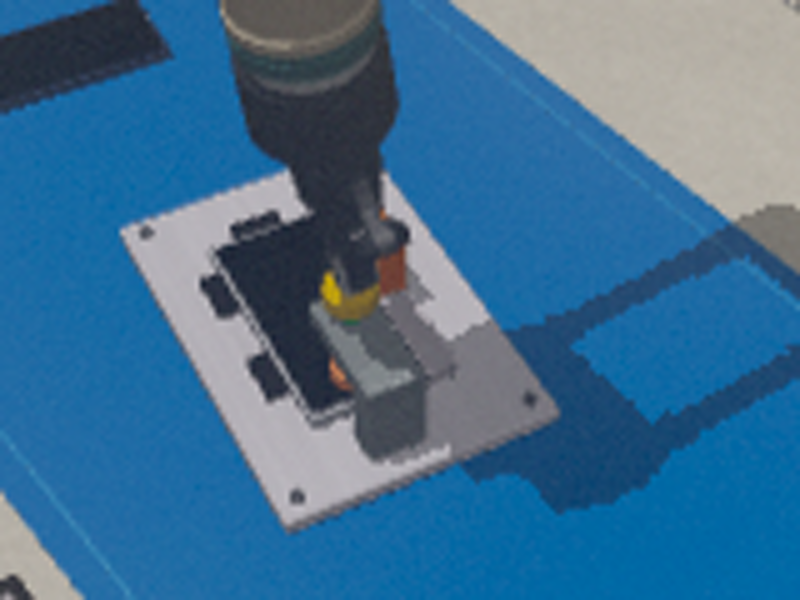

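```bash
python3 - <<'E'
from h import *
im,T=shot("wrist");f=im["frame"].astype(int);cv2.imwrite("pics/c30.png",cv2.resize(im["frame"][135:195,95:365],(790,440),interpolation=cv2.INTER_CUBIC)[:,:,::-1])
E=np.array([.5263,.0279]);H=np.radians(79.0);ey=np.array([np.cos(H),np.sin(H)]);ex=np.array([ey[1],-ey[0]])
for c in(135,160,270,300,340):
    print(c,[int(f[r,c:c+4].mean()) for r in range(168,186)],[((ray(im,T,(c,r),.0215)[:2]-E)@ex*1e3).round(1) for r in(174,175,176,177)])
print("cam edge-x",(T[:2,3]-E)@ex*1e3,T[2,3])
E
```

```text
135 [187, 187, 188, 186, 186, 190, 175, 97, 125, 158, 178, 142, 53, 9, 7, 9, 8, 9] [np.float64(-1.7), np.float64(-1.1), np.float64(-0.5), np.float64(0.2)]
160 [188, 189, 190, 187, 186, 189, 184, 124, 133, 160, 165, 137, 53, 12, 10, 11, 11, 11] [np.float64(-1.7), np.float64(-1.1), np.float64(-0.4), np.float64(0.2)]
270 [113, 114, 112, 109, 110, 108, 74, 82, 92, 104, 104, 48, 10, 4, 4, 6, 4, 4] [np.float64(-1.7), np.float64(-1.1), np.float64(-0.4), np.float64(0.2)]
300 [115, 115, 114, 113, 113, 108, 70, 83, 95, 106, 105, 40, 7, 5, 5, 5, 5, 5] [np.float64(-1.7), np.float64(-1.1), np.float64(-0.4), np.float64(0.2)]
340 [118, 116, 116, 117, 118, 108, 66, 83, 98, 107, 82, 29, 7, 6, 7, 7, 7, 7] [np.float64(-1.7), np.float64(-1.1), np.float64(-0.4), np.float64(0.2)]
cam edge-x -31.57295984303963 0.24614391736443292
```

View pics/c30.png

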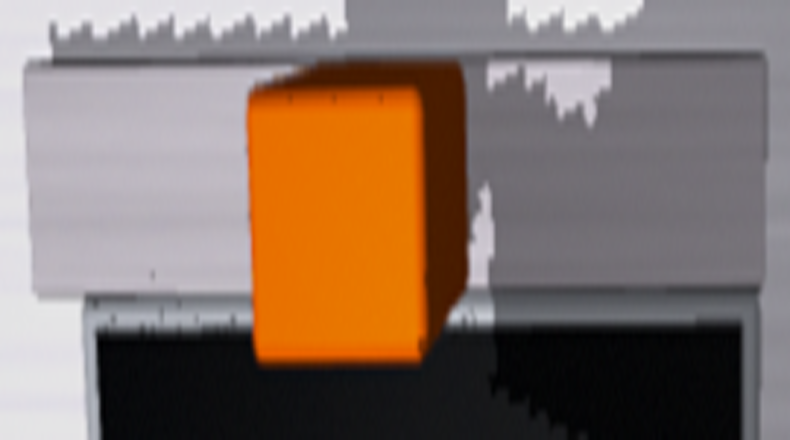

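The seam is closed at both ends and parallel, with no base visible between bar and phone. The bar sits ~5 mm off-centre. The knob is at ~14.4 mm, so one small extra step.

```bash
python3 -m inch '[[-1,0,0.1,1.5,0],[-1,0,0,1,0]]'; python3 f.py k6.png; python3 k.py k6.png | tail -1; python3 e.py 25 54 70
```

```text
clock: 27.9
position: [0.5621, 0.0759, 0.0696]
ee_rot: [-0.042, 0.771, 0.634, -0.038]
contact_force: [-1.1, 0.0, 8.3]
width: -0.0001
meanF [-1.41 -0.09  9.29] z [0.0696 0.0696 0.0696 0.0697 0.0697 0.0697] clock 28.2
k6.png [233.55, 233.45, 233.4, 233.4]
clock 28.25 TCP [0.5621 0.0759 0.0697] edge-frame mm 26.4 53.7 F [-1.3 -0.4  8.5] w 0.0
heading 78.91 tilt z [-0.1118  0.0177 -0.9936]
move tool mm [ 0.3 -1.4 -0.2]
```

Force is about 9 N, the image shift gives ~14.6 mm and the TCP travel ~15.4 mm, so the knob is at mid-green. Handing in.

```bash
python3 -c "
from rig import manip
print(manip.sign_off())"
```

```text
the job is handed in; nothing more can be done
None
```

I laid the mat straightedge (the farther of the two look-alikes) against the phone's free long edge. I then pushed the yellow knob to about 15 mm and handed in at about 28 s while still holding it there.

**Straightedge:**
- In the last wrist close-up the bar lay flat and parallel to the phone, with no base showing in the seam. From the pixels, any gap would be about 0.5 mm or less.
- It sits roughly 5 mm off centre, away from the post.

**Knob:** the three estimates of how far it is down agree to about 1 mm, and it never came near its stop.

| Estimate | Depth |
|---|---|
| Spring force, 8.5–9.3 N | 14–15.5 mm |
| Shift of the knob in the scene picture | 14.6 mm |
| Tool travel since contact | 15.4 mm |

**What went less than smoothly:**
- My first nudge against the grip block tipped the bar briefly against the phone. It fell back flat, and I pushed it again low on its side with the fingers either side of the grip.
- The tool picked up about 6.5° of tilt while dragging, so the knob is pressed by one edge of the fingertips, well inside its rim.
- The visible fingertips were about 30 mm behind the stated tool point, so I found heights by touch and picture.
- The last top view was mostly blocked by the arm, so it couldn't confirm the seam. I also didn't separately check that every other item was unmoved; the gripper touched nothing but the straightedge, the press base and the knob.

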